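Put two spice tubes away in a V-groove rack

TASK

Put the two spice tubes away in the V-groove rack: first lay the long one in the open part of the groove and push it in under the clear cover, then lay the short one behind it, both with their narrow caps towards the open mouth. Push gently along the groove until the long tube is fully home against the end stop and the short tube is right up against the long one's cap, then let go. Leave everything else on the counter as it is.

Things in the scene. Friction and masses are not known exactly. Their poses are not given: they have to be found in the camera images.
- rack: fixed wooden rack with one straight V-groove 350 mm long, a stop at one end, open at the other (mouth). Origin: centre of its underside, on the counter; own x runs along the groove from the stop (face at x = -175 mm) to the mouth (x = +175 mm), y across, z up. A tube lying in the groove has its axis at y = 0, z = 43 mm and its top at z = 63 mm. Sliding friction varies
- mouth (a point): point at the groove's mouth end (rack x = +175 mm), on the axis line of a seated tube, 43 mm above the counter; axes as the rack's. The V opens 120 degrees; its bottom line is 20 mm above the counter, its sides end 14 mm to either side of it and 28 mm above the counter. In the open part nothing of the rack is higher or reaches more than 22 mm to either side
- cover (a point): middle of the mouth-side edge of the rack's clear flat cover, at rack x = -5 mm, 78 mm above the counter (cover's top face); axes as the rack's. The cover, 72 mm wide, 5 mm thick, underside 73 mm up, roofs the groove from the stop to here on four thin posts 32 mm to either side: tubes slide under it, a gripper from above cannot go there. From here to the mouth the groove is open above
- stop: the rack's end stop: fixed upright wooden plate 10 mm thick, 60 mm wide, 66 mm tall. Origin: centre of its underside; axes as the rack's; its face towards the mouth is 5 mm from the origin along x
- long_tube: the long spice tube: plain aluminium, lying on the counter, 150 mm long over all: body 40 mm in diameter, 128 mm long, then a narrower cap 30 mm in diameter, 22 mm long. Origin on its axis at half the over-all length (20 mm up at the start); own x runs along the axis to the cap: cap end face at x = +75 mm, foot (plain full-width end) at x = -75 mm. Rigid; it rolls if nudged
- long_tube_cap (a point): centre of the end face of the long tube's cap
- long_tube_foot (a point): centre of the long tube's plain end face
- short_tube: the short spice tube: plain aluminium, lying on the counter, 100 mm long over all: body 40 mm in diameter, 78 mm long, then a narrower cap 30 mm in diameter, 22 mm long. Origin on its axis at half the over-all length (20 mm up at the start); own x runs along the axis to the cap: cap end face at x = +50 mm, foot (plain full-width end) at x = -50 mm. Rigid; it rolls if nudged
- short_tube_cap (a point): centre of the end face of the short tube's cap
- short_tube_foot (a point): centre of the short tube's plain end face
- canister: closed glass canister, 90 mm across, 122 mm tall; a bystander, loose. Origin: centre of its underside
- mill: dark wooden pepper mill, 44 mm across, 112 mm tall; a bystander, loose. Origin: centre of its underside
- bowl: small white ceramic dipping bowl, 68 mm across, 30 mm tall; a bystander, loose. Origin: centre of its underside
- lid: aluminium pan lid lying flat, 150 mm across, 36 mm tall with its knob; a bystander, loose. Origin: centre of its underside
- cups: stack of pastel plastic cups, 82 mm across, 142 mm tall; a bystander, loose. Origin: centre of its underside
- jar: closed jar, 70 mm across, 100 mm tall; a bystander, loose. Origin: centre of its underside
- mug: white mug, 80 mm across, 90 mm tall, with a handle; a bystander, loose. Origin: centre of its underside
Mind the look-alikes: they are no part of the job. Leave any blue look-alike of the short_tube alone. What is shaped like the long_tube but orange is not meant.

How it is judged:
By the outcome, as a careful person would: the job done as asked, in the order asked, and still so for the second after the job is handed in, with the robot touching nothing.
It also fails if it takes over 72 s, if anything falls off the work surface, if the arm or the gripper's body presses on something with over 40 N, if the wrist force passes 120 N, or if a joint passes its speed limit or range.

ROBOT

A 7-joint arm with a two-finger parallel gripper is mounted at the origin on the work surface. World frame = base frame: x ahead of the robot, y to its left, z up, the work surface at z = 0. Lengths are in m, angles in degrees, forces in N, time in s.
With the tool pointing down it reaches from about 0.425 to 0.875 m from the base axis. Payload 4.7 kg.
Tool frame: the origin (TCP) lies on the centre line of the jaws, within the pads' length; the fingertips stand ahead of it and the grasp point (between the pads) lies 2 mm behind it (env.tip_reach is the x of the fingertips in the tool frame, in m); x points along the fingers, z is the direction in which the jaws open and shut, and the axes are right-handed (so a half turn about x gives the same grasp; the last joint's range is limited). The gripper opens to 87 mm and grips with 3 to 60 N. Pads are 19 mm wide; open, the fingers measure 117 mm over their backs; the gripper's body (75 mm by 190 mm) begins 51 mm behind the grasp point.
Start: joints at [-62.561, 18.392, -4.016, 83.108, 1.295, 78.541, -3.26], TCP at [0.291, 0.581, 0.2] pointing down, gripper open.
Joint ranges: [-163.93, 163.93], [-17.29, 119.83], [-79.2, 71.16], [3.27, 140.29], [-89.18, 269.18], [5.43, 117.66], [-154.24, 154.24]. Speed limits (degrees/s): [147.25, 147.25, 180, 180, 180, 180, 180].

INTERFACE

Orientations are given as [roll, pitch, yaw] about the fixed x, y, z axes, in that order (R = Rz(yaw) Ry(pitch) Rx(roll)).
In Python, from cell import telemetry, optics, env, models gives the robot as it stands.
- The arm moves only by the shell command python3 -m pendant 'ROWS' [FORCE]. ROWS is JSON, a list of rows, each a list of 3 entries, a list of its own where there are three numbers: the finger opening in mm, from 0 to 87, then the shift along the tool's x, y, z in mm, then the turn, a rotation vector about the tool's x, y, z in rad. A call has 1 to 10 rows; each row is the pose to reach, as a shift and turn from the pose commanded when the call began, along the tool's axes at that moment; what a row does not reach only later rows make up. A row lasts 1/12 s, in which the tool goes at most 41.7 mm and 7.16 degrees, less where a joint would pass 70% of its speed; a pose out of reach is approached as far as the arm can. A call with a gripper value outside its range is refused whole. The fingers move at their own pace and stop on an object; FORCE is the grip in N (left out, the last holds). Time passes only in rows, so rows that repeat a pose let the fingers close. It gives the time, the measured TCP pose, the force and the opening at its end, in the units of the state.
- telemetry.get_obs(): the state, without advancing time (a new reading comes with each control period).
- optics.read_camera(name): name is "scene" or "top" or "wrist"; returns a dict with "image" (420x560x3 uint8, blue, green, red), "range_z" (420x560 float32, m along the optical axis (not along the pixel's ray), 0 where there is no reading), "fx", "fy", "cx", "cy" (pixels), "cam_to_world" (4x4, takes a point from camera to world coordinates). Camera axes: x right, y up, looking along -z (the intrinsics and any distortion apply to the point x, -y, -z); pixel columns grow to the right and rows downward; lengths in m; the calibration is good to about 2 mm. A picture is of the moment at which its call begins.
- env.sign_off(): hands the job in, once; it reports no verdict.
Trained networks look in the newest picture that a camera, given by its name, has taken for a name from the list of things; names that differ only in an ending like _2 or _b are one class to them, and where a whole thing is asked for, a point or a joint stands for the part that bears it (a point fixed in the world has none). Each returns a list of dicts, best first, with "confidence" (0 to 1); they miss things now and then, are a little off and sometimes report something else, mostly with a low value. They report only what shows in the picture. A call takes as long as a camera call. They do not tell look-alikes from the thing itself.
- models.masks_of(camera, label): "pixels" (420x560 bool, what is visible of it) and "extent" ([left, top, right, bottom] as shares, 0 to 1, of the picture: columns of its width, rows of its height, round what is visible of it).
- models.landmark_of(camera, label): "centre" ([row, column] as shares, 0 to 1, of the picture: columns of its width, rows of its height: a listed point, or the origin of a listed thing).
The state is a dict: "time_s": time; "qpos": joint angles; "joint_velocities": joint speeds; "effort": joint torques, N m; "tool_pos": TCP position; "tool_rot": TCP orientation; "force": force on the tool from outside, world axes, zero at the start; "wrist_torque": the same for the moment, N m; "grip_width": finger opening in m.
Only numpy, scipy, OpenCV 4.12 (cv2) and the standard library are available. Lean on these libraries where they do the work, as an engineer would, in place of code of your own. Each camera call takes 0.05 s, during which the arm holds its last target.

## Working session

There is one attempt and no reset: what is moved stays moved. The work goes in short steps, Python scripts to look and compute and a shell command to move; the robot and the scene stay as the last step left them, time stands still between calls to the robot, and variables do not carry over. Pictures are saved under pics/ and viewed, and the job is handed in when it is done.

```bash
ls; mkdir -p pics
cat > h.py <<'E'
import numpy as np,cv2
from cell import telemetry,optics,env,models
def shot(n,fn):
    c=optics.read_camera(n); cv2.imwrite('pics/'+fn,c['image']); return c
def px2w(c,r,col,z=None,depth=None):
    K=c
    x=(col-K['cx'])/K['fx'];y=(r-K['cy'])/K['fy']
    T=np.array(K['cam_to_world']); d=np.array([x,-y,-1.])
    D=T[:3,:3]@d
    if z is not None: s=(z-T[2,3])/D[2]
    else: s=depth
    return T[:3,3]+s*D
def cloud(c):
    h,w=c['range_z'].shape
    v,u=np.mgrid[:h,:w]; d=c['range_z']
    P=np.stack([(u-c['cx'])/c['fx']*d,-(v-c['cy'])/c['fy']*d,-d],-1)
    T=np.array(c['cam_to_world']); return P@T[:3,:3].T+T[:3,3]
E
python3 - <<'E'
from h import *
print(telemetry.get_obs(),env.tip_reach)
for n in ['top','scene']:
    c=shot(n,n+'0.png'); print(n,{k:c[k] for k in c if k not in('image','range_z')})
    for l in ['long_tube','short_tube','rack','mouth','cover','stop','long_tube_cap','long_tube_foot','short_tube_cap','short_tube_foot']:
        for m in models.landmark_of(n,l): print(n,l,round(m['confidence'],2),np.round([m['centre'][0]*420,m['centre'][1]*560],1))
E
```

```text
pics
{'time_s': 0.0, 'qpos': array([-62.56364688,  18.43748379,  -4.01338281,  83.17355186,
         1.29463098,  78.54146674,  -3.2595897 ]), 'joint_velocities': array([ 0.06798756, -0.13407162,  0.15781814, -0.00667223,  0.06194163,
        0.06374589, -0.09857305]), 'effort': array([-7.46390360e-04, -4.91277838e+01, -4.04345104e-01, -3.12532496e+01,
       -6.39301445e-02,  4.36713675e-02,  1.77364564e-04]), 'tool_pos': array([0.29113516, 0.58049588, 0.19909095]), 'tool_rot': array([-176.76119858,   89.89253809, -113.38953442]), 'force': array([-1.17065966,  0.20619059,  0.52539212]), 'wrist_torque': array([-0.00018719,  0.02288505,  0.02437691]), 'grip_width': 0.08720716547249988} 0.017
top {'fx': 507.65160510328076, 'fy': 507.65160510328076, 'cx': 283.9687900763747, 'cy': 211.05340384655025, 'cam_to_world': array([[ 0.0152986 ,  0.99520598, -0.09659715,  0.42408539],
       [-0.99974604,  0.01682375,  0.01499406,  0.04279664],
       [ 0.0165473 ,  0.09634323,  0.99521062,  1.38457164],
       [ 0.        ,  0.        ,  0.        ,  1.        ]])}
top long_tube 0.94 [254.9 389.
[... 1236 characters left out ...]
cene short_tube 0.73 [237.2 149.3]
scene short_tube 0.65 [180.8 338.9]
scene short_tube 0.59 [165.2 300.4]
scene short_tube 0.59 [228.  200.7]
scene short_tube 0.35 [239.9 298. ]
scene rack 0.83 [243.5 298.6]
scene rack 0.75 [262.1 251.2]
scene mouth 0.71 [263.5 252.9]
scene stop 0.58 [218.7 349.2]
scene long_tube_cap 0.85 [211.7 131.8]
scene long_tube_cap 0.62 [235.9 149.3]
scene long_tube_foot 0.75 [230.5 199.2]
scene long_tube_foot 0.56 [178.5 149.8]
scene short_tube_cap 0.85 [173.5 366.7]
scene short_tube_cap 0.63 [173.2 347.8]
scene short_tube_cap 0.57 [161.5 290.8]
scene short_tube_foot 0.89 [193.  331.7]
scene short_tube_foot 0.86 [164.2 318.8]
scene short_tube_foot 0.52 [159.8 381.5]
```

```bash
python3 -c "
import cv2
for n in ['top','scene']:
    i=cv2.imread(f'pics/{n}0.png'); cv2.imwrite(f'pics/{n}0b.png',cv2.resize(i,(800,600),interpolation=cv2.INTER_CUBIC))"
```

```text
(no output)
```

View pics/top0b.png

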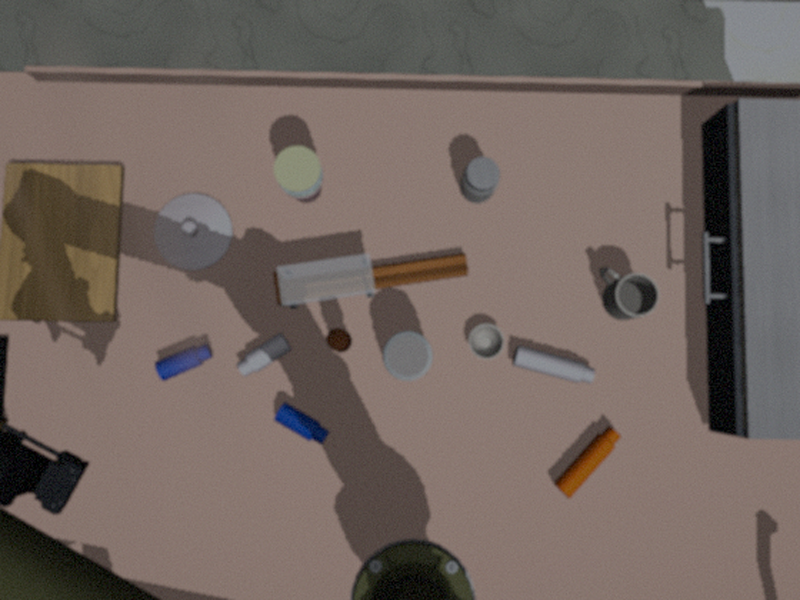

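View pics/scene0b.png

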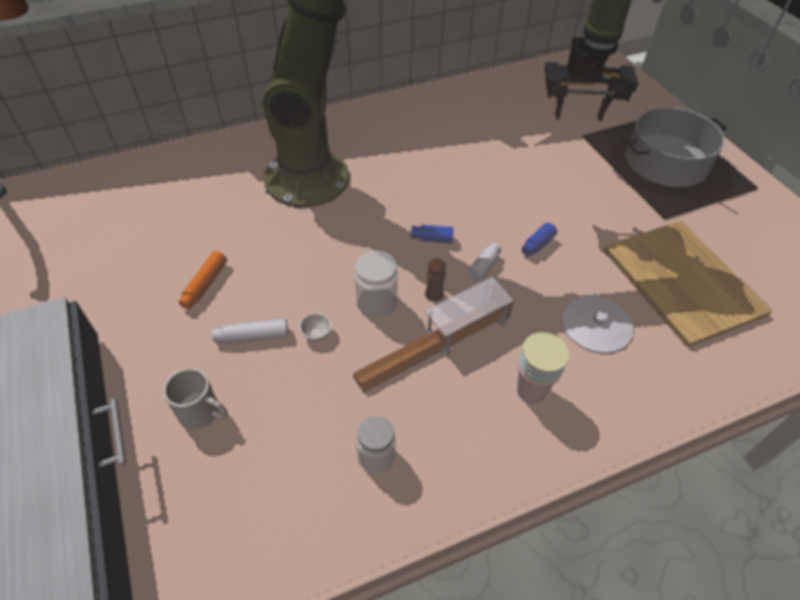

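The top view shows the aluminium long tube at about (row 255, col 388), cap to the right. The aluminium short tube is at (250,185), cap to the lower left. The rack runs from the stop at about (203,195) to the mouth at (185,327). The blue and orange tubes are the look-alikes. Next I measure all of these.

```bash
cat > meas.py <<'E'
from h import *
def tubefit(c,l,near):
    P=cloud(c)
    best=None
    for m in models.masks_of(c['n'],l):
        px=m['pixels']; v,u=np.where(px)
        ctr=(v.mean(),u.mean())
        if np.hypot(ctr[0]-near[0],ctr[1]-near[1])<25: best=px;print(l,round(m['confidence'],2),ctr,px.sum());break
    return best,P
if __name__=='__main__':
    for n in ['top','scene']:
        c=optics.read_camera(n);c['n']=n
        for l,near in [('long_tube',{'top':(255,388),'scene':(232,175)}[n]),('short_tube',{'top':(250,185),'scene':(183,340)}[n])]:
            px,P=tubefit(c,l,near)
            if px is None: print('none',n,l);continue
            Q=P[px]; Q=Q[(c['range_z'][px]>0)]
            print(' zpct',np.round(np.percentile(Q[:,2],[2,10,50,90,98]),4))
            Q=Q[Q[:,2]>.012]; Q=Q[Q[:,2]<.06]
            m=np.median(Q[:,:2],0);
            U,S,V=np.linalg.svd(Q[:,:2]-Q[:,:2].mean(0),full_matrices=False); a=V[0]
            t=(Q[:,:2]-m)@a; s=(Q[:,:2]-m)@V[1]
            print(' axis',a,'ang',np.degrees(np.arctan2(a[1],a[0])),'med',m,'t',np.percentile(t,[0,1,99,100]),'s',np.percentile(s,[1,99]),'mid',m+a*(np.percentile(t,1)+np.percentile(t,99))/2)
            for lo in np.arange(-.08,.08,.01):
                k=(t>lo)&(t<lo+.01)
                if k.sum()>5: print('   ',round(lo,3),k.sum(),np.round(np.percentile(s[k],[2,50,98])*1e3,1),np.round(np.percentile(Q[k,2],95)*1e3,1))
E
python3 meas.py
python3 - <<'E'
from h import *
c=optics.read_camera('top')
P=cloud(c)
def show(l,z):
  for m in models.landmark_of('top',l):
    print(l,round(m['confidence'],2),np.round(px2w(c,m['centre'][0]*420,m['centre'][1]*560,z=z),4))
for l,z in [('mouth',.043),('cover',.078),('stop',0),('rack',0),('long_tube',.02),('long_tube_cap',.02),('long_tube_foot',.02),('short_tube',.02),('short_tube_cap',.02),('short_tube_foot',.02),('canister',0),('mill',0),('bowl',0),('jar',0),('mug',0),('cups',0),('lid',0)]: show(l,z)
c=optics.read_camera('scene')
for l,z in [('mouth',.043),('cover',.078),('stop',0),('rack',0),('long_tube',.02),('long_tube_cap',.02),('long_tube_foot',.02),('short_tube',.02),('short_tube_cap',.02),('short_tube_foot',.02)]: 
  for m in models.landmark_of('scene',l):
    print('S',l,round(m['confidence'],2),np.round(px2w(c,m['centre'][0]*420,m['centre'][1]*560,z=z),4))
E
```

```text
long_tube 0.57 (np.float64(255.90470139771284), np.float64(386.0508259212198)) 787
 zpct [0.02   0.0282 0.036  0.0415 0.0439]
 axis [0.24711617 0.96898586] ang 75.69307290950886 med [ 0.43966617 -0.25094087] t [-0.07829486 -0.07666341  0.07041755  0.07121063] s [-0.01773073  0.01935312] mid [ 0.43889445 -0.25396694]
    -0.08 34 [-12.2   0.6  13. ] 37.7
    -0.07 40 [-12.4   0.   14.2] 36.8
    -0.06 42 [-15.4  -0.   16.8] 42.6
    -0.05 51 [-17.1   0.5  18. ] 41.7
    -0.04 54 [-17.5  -0.5  18.9] 42.1
    -0.03 57 [-16.9  -0.7  19.6] 43.8
    -0.02 51 [-17.2   1.3  18.7] 44.2
    -0.01 56 [-17.4   0.   19.3] 41.1
    -0.0 56 [-17.9   0.4  18.9] 42.4
    0.01 52 [-17.2  -0.   18.1] 43.6
    0.02 51 [-17.1  -0.8  17.6] 41.1
    0.03 53 [-17.4   0.4  16.8] 41.8
    0.04 51 [-16.7  -0.2  18. ] 42.8
    0.05 55 [-16.9  -0.   19.3] 42.2
    0.06 53 [-17.2   0.1  18. ] 43.5
    0.07 20 [-13.5   0.4  15.8] 37.2
short_tube 0.73 (np.float64(248.65425531914894), np.float64(184.37234042553192)) 564
 zpct [0.0021 0.0244 0.0361 0.0416 0.044 ]
 axis [-0.54509791  0.83837239] ang 123.0313544560747 
[... 3863 characters left out ...]
6 [ 0.4356 -0.2511  0.02  ]
S long_tube 0.61 [ 0.275  -0.3157  0.02  ]
S long_tube_cap 0.95 [ 0.4269 -0.3221  0.02  ]
S long_tube_cap 0.91 [ 0.3271 -0.3598  0.02  ]
S long_tube_foot 0.67 [ 0.4693 -0.1757  0.02  ]
S long_tube_foot 0.63 [ 0.2086 -0.2858  0.02  ]
S long_tube_foot 0.22 [0.4164 0.337  0.02  ]
S short_tube 0.82 [0.4448 0.2958 0.02  ]
S short_tube 0.69 [0.3291 0.203  0.02  ]
S short_tube 0.58 [0.4287 0.4465 0.02  ]
S short_tube_cap 0.73 [0.3081 0.1686 0.02  ]
S short_tube_cap 0.53 [0.4229 0.33   0.02  ]
S short_tube_cap 0.51 [0.4568 0.382  0.02  ]
S short_tube_foot 0.85 [0.3468 0.2654 0.02  ]
S short_tube_foot 0.61 [0.4319 0.4654 0.02  ]
S short_tube_foot 0.6 [0.4861 0.2357 0.02  ]
```

Run:
```python
from h import *
for n in ['top','scene']:
  c=optics.read_camera(n)
  for l in ['rack','cover','stop']:
    for m in models.masks_of(n,l):
      v,u=np.where(m['pixels']); print(n,l,round(m['confidence'],2),v.mean(),u.mean(),m['pixels'].sum())
# crop view
c=optics.read_camera('top')
i=c['image'][165:290,150:450]; cv2.imwrite('pics/top_crop.png',cv2.resize(i,None,fx=2.6,fy=2.6,interpolation=cv2.INTER_CUBIC))
# wood by colour
hsv=cv2.cvtColor(c['image'],cv2.COLOR_BGR2HSV)
P=cloud(c)
Z=P[...,2]
print(np.round(Z[170:220:4,190:335:6]*1000).astype(int))
```

```text
top rack 0.58 193.8405698778833 249.59972862957937 2948
top cover 0.58 193.88351795904666 249.90332326283988 2979
top cover 0.2 255.5055900621118 385.5217391304348 805
scene rack 0.71 230.69985465116278 310.31031976744185 2752
scene cover 0.21 198.04943273905997 262.70745542949754 1234
scene stop 0.54 216.9090909090909 356.3181818181818 22
scene stop 0.17 255.55064737242955 378.06092916984005 1313
[[   2   -1    2    6    8    2    3   -4    1   -2   -4    4   -4    0
    -3   -4   -1   -1   -3    0    3    4   -2    0    0]
 [   1    1    1   -3   -2   -5    1    2   -3    6   -2    2    1    1
     1   -3   -4   -1    1    1    5    4   -2 1385    1]
 [   4   -1    0    5   -3   -1    1    0   -2    6   -7   81   -2    1
     0   -3    2   -2    2    2    0   -2    7    3   -1]
 [   1   -4   -2   -3    3    1   74   76   80   80   79   87   -1    3
     2    0    3   15   24   28   30   22   22    1    1]
 [  -3    4   80   75   83   74   78   80   75   78   83   85   -1    7
    30   26   27   24   22   27   19   16   27    2    2]
 [   1   77   73   75   79   83   84   77   81   
[... 291 characters left out ...]
  7    9   -6   -2   -6   -1   -4   -2    3   -2]
 [  -2   82   82   74   78   76   76   78   83   79   84   80    4   -6
     0   -2   -2   -3    0   -3   -3   -2    5    0   -2]
 [   3   75   80   84   84   79   81   71   81   81   80    8    2    0
    -3    0   -3    2 1385   -4    4   -1   -7   -6   -1]
 [   2   79   75   79   79   74   75    2   -2   -1   -3    4    6    9
     2    3    1   -2    6    0   -1    5    6    3    4]
 [   5   40   66   -5    2    0    0    1    3    5    4   -2   -3    0
    -3    2    2    2   -3    6   -1    2    3   -1   -5]
 [  -1    2    2   -2   -2    2   -3   -1    2    2   -2    1   -1   -5
     1   -3   -1   -2    3    4   -2    0   -1    2   -3]]
```

```bash
cat > fit.py <<'E'
from h import *
from scipy.optimize import least_squares
def fitcyl(n,c,l,near,L,a0,zc=.02):
    P=cloud(c)
    for m in models.masks_of(n,l):
        v,u=np.where(m['pixels'])
        if np.hypot(v.mean()-near[0],u.mean()-near[1])<30: break
    else: print('no mask');return
    Q=P[m['pixels']&(c['range_z']>0)]; Q=Q[(Q[:,2]>zc-.012)&(Q[:,2]<zc+.032)]
    # signed distance of point to stepped cylinder, x axis to cap
    def sd(p):
        a=np.array([np.cos(p[2]),np.sin(p[2]),0]); r=Q-np.array([p[0],p[1],zc])
        t=r@a; rad=np.linalg.norm(r-np.outer(t,a),axis=1)
        q1=np.stack([np.abs(t+.011)-(L-.022)/2,rad-.02],1)
        q2=np.stack([np.abs(t-(L/2-.0115))-.0115,rad-.015],1)
        f=lambda q: np.linalg.norm(np.maximum(q,0),axis=1)+np.minimum(q.max(1),0)
        return np.minimum(f(q1),f(q2))
    m0=Q[:,:2].mean(0); best=None
    for d in (0,np.pi):
        s=least_squares(sd,[m0[0],m0[1],a0+d],loss='soft_l1',f_scale=.003,x_scale=[.01,.01,.1])
        print(n,l,'cost %.6f'%s.cost,'xy',np.round(s.x[:2],4),'yaw %.2f'%np.degrees(s.x[2]))
if __name__=='__main__':
    for n in ['top','scene']:
        c=optics.read_camera(n)
        fitcyl(n,c,'long_tube',{'top':(255,386),'scene':(232,175)}[n],.15,np.radians(-104.4))
        fitcyl(n,c,'short_tube',{'top':(250,185),'scene':(183,340)}[n],.10,np.radians(122))
    # rack
    for n in ['top','scene']:
        c=optics.read_camera(n); P=cloud(c).reshape(-1,3); 
        a=np.radians(-80.5);o=np.array([.607,.085])
        d=np.array([np.cos(a),np.sin(a)]);e=np.array([-d[1],d[0]])
        t=(P[:,:2]-o)@d; s=(P[:,:2]-o)@e
        k=(P[:,2]>.066)&(P[:,2]<.09)&(abs(t)<.2)&(abs(s)<.06)
        r=cv2.minAreaRect(P[k][:,:2].astype(np.float32)); print(n,'cover',r,k.sum(), P[k,2].mean()); print(cv2.boxPoints(r))
        k=(P[:,2]>.014)&(P[:,2]<.036)&(t>.01)&(t<.2)&(abs(s)<.03)
        Q=P[k]; r=cv2.minAreaRect(Q[:,:2].astype(np.float32)); print(n,'groove',r,k.sum()); print(cv2.boxPoints(r))
        f=cv2.fitLine(Q[:,:2].astype(np.float32),cv2.DIST_HUBER,0,.001,.001).ravel(); print('line',f,np.degrees(np.arctan2(f[1],f[0])))
        # groove ends
        tt=t[k];print(np.percentile(tt,[1,50,99]),np.percentile(s[k],[1,50,99]))
E
python3 fit.py
```

```text
top long_tube cost 0.001562 xy [ 0.4402 -0.2557] yaw -104.23
top long_tube cost 0.002417 xy [ 0.4423 -0.2471] yaw 76.27
top short_tube cost 0.001084 xy [0.4503 0.289 ] yaw 124.04
top short_tube cost 0.002015 xy [0.4549 0.282 ] yaw 302.73
scene long_tube cost 0.001069 xy [ 0.4411 -0.2542] yaw -104.21
scene long_tube cost 0.001543 xy [ 0.4429 -0.2477] yaw 73.60
scene short_tube cost 0.000340 xy [0.4516 0.2887] yaw 124.08
scene short_tube cost 0.000999 xy [0.4591 0.2778] yaw 305.49
top cover ((0.5874486565589905, 0.1750880777835846), (0.07263687998056412, 0.17961227893829346), 9.385116577148438) 1867 0.07843013906197065
[[0.5369717  0.25776967]
 [0.56626105 0.0805616 ]
 [0.6379256  0.09240648]
 [0.60863626 0.26961455]]
top groove ((0.6176554560661316, -0.008428439497947693), (0.043525077402591705, 0.1675492823123932), 9.945852279663086) 785
[[ 0.58175063  0.07032842]
 [ 0.6106893  -0.09470283]
 [ 0.6535603  -0.0871853 ]
 [ 0.6246216   0.07784595]]
line [ 0.15906428 -0.9872682   0.6200267  -0.01927791] -80.847404
[0.01155377 0.0926733  0.17550045] [-0.02261559 -0.00429085  0.01313805]
scene cover ((0.5899273753166199, 0.1737552434206009), (0.0755346491932869, 0.1805073320865631), 9.54897403717041) 1226 0.07779129897998766
[[0.53771114 0.25649312]
 [0.56765556 0.07848687]
 [0.6421436  0.09101737]
 [0.6121992  0.26902363]]
scene groove ((0.6218527555465698, -0.008384622633457184), (0.0362597294151783, 0.16886763274669647), 8.191065788269043) 604
[[ 0.5918782   0.0726048 ]
 [ 0.6159375  -0.09454013]
 [ 0.65182734 -0.08937404]
 [ 0.62776804  0.07777088]]
line [ 1.3960585e-01 -9.9020714e-01  6.1680973e-01 -4.6858346e-04] -81.97495
[0.01173756 0.0975343  0.17771636] [-0.01750575 -0.00408865  0.01436005]
```

View pics/top_crop.png

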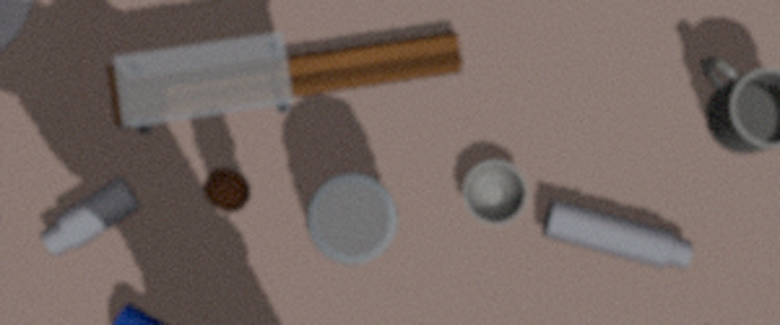

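```bash
cat > go.py <<'E'
from h import *
from scipy.spatial.transform import Rotation as R
O=np.array([.6043,.0807]); YR=np.radians(-80.55); D=np.array([np.cos(YR),np.sin(YR)]); E_=np.array([-D[1],D[0]])
def rk(x,y=0): return O+x*D+y*E_
def down(jawyaw):  # tool x down, tool z at jawyaw
    a=np.radians(jawyaw); x=np.array([0,0,-1.]); z=np.array([np.cos(a),np.sin(a),0]); return R.from_matrix(np.stack([x,np.cross(z,x),z],1))
def cur():
    o=telemetry.get_obs(); return np.array(o['tool_pos']),R.from_euler('xyz',o['tool_rot'],degrees=True),o
def delta(xy,z,jaw):
    p,r,o=cur(); t=np.array([xy[0],xy[1],z])
    s=r.inv().apply(t-p)*1e3; w=(r.inv()*down(jaw)).as_rotvec()
    Z=r.as_matrix()[:,2]
    print('tgt',np.round(t,4),'shift mm',np.round(s,1),'turn',np.round(w,4),'| now',np.round(p,4),'jaw',round(np.degrees(np.arctan2(Z[1],Z[0])),2),'t',round(o['time_s'],2),'F',np.round(o['force'],1),'q',np.round(o['qpos'],0),'w',round(o['grip_width']*1e3,1))
    r2=(t-p); return s,w
def rackpose():
    p,r,o=cur(); d=p[:2]-O; Z=r.as_matrix()[:,2]
    print('rack x,y,z mm',np.round([d@D*1e3,d@E_*1e3,p[2]*1e3],1),'jaw',round(np.degrees(np.arctan2(Z[1],Z[0])),2),'tilt x',np.round(r.as_matrix()[:,0],3),'F rack',np.round([o['force'][:2]@D,o['force'][:2]@E_,o['force'][2]],1),'w',round(o['grip_width']*1e3,1),'t',round(o['time_s'],2))
E
python3 - <<'E'
from go import *
p,r,o=cur(); print(np.round(r.as_matrix(),3))
delta([.4405,-.255],.2,-14.2)
delta([.4405,-.255],.2,165.8)
delta([.451,.289],.2,34.05)
delta([.451,.289],.2,34.05-180)
c=optics.read_camera('top');P=cloud(c).reshape(-1,3)
for nm,x,y,r_,z0 in [('canister',.452,.026,.06,.1),('mill',.483,.155,.04,.08),('bowl',.488,-.123,.06,.015),('mug',.564,-.395,.08,.02)]:
    k=(np.hypot(P[:,0]-x,P[:,1]-y)<r_)&(P[:,2]>z0)&(P[:,2]<.16); q=P[k]; print(nm,k.sum(),np.round(np.percentile(q,[1,50,99],axis=0),3).tolist())
E
```

```text
[[ 0.    -0.894  0.448]
 [ 0.     0.448  0.894]
 [-1.    -0.     0.   ]]
tgt [ 0.4405 -0.255   0.2   ] shift mm [ 1.000e-01 -5.080e+02 -6.805e+02] turn [ 1.3538e+00  1.0000e-04 -0.0000e+00] | now [0.2914 0.581  0.2002] jaw 63.37 t 3.7 F [-0.2  0.3 -0.1] q [-63.  18.  -4.  83.   1.  79.  -3.] w 87.2
tgt [ 0.4405 -0.255   0.2   ] shift mm [ 1.000e-01 -5.080e+02 -6.805e+02] turn [-1.7878e+00  0.0000e+00  1.0000e-04] | now [0.2914 0.581  0.2002] jaw 63.37 t 3.7 F [-0.2  0.3 -0.1] q [-63.  18.  -4.  83.   1.  79.  -3.] w 87.2
tgt [0.451 0.289 0.2  ] shift mm [ 2.000e-01 -2.736e+02 -1.895e+02] turn [5.117e-01 1.000e-04 0.000e+00] | now [0.2914 0.581  0.2002] jaw 63.37 t 3.7 F [-0.2  0.3 -0.1] q [-63.  18.  -4.  83.   1.  79.  -3.] w 87.2
tgt [0.451 0.289 0.2  ] shift mm [ 2.000e-01 -2.736e+02 -1.895e+02] turn [-2.6299e+00 -0.0000e+00  1.0000e-04] | now [0.2914 0.581  0.2002] jaw 63.37 t 3.7 F [-0.2  0.3 -0.1] q [-63.  18.  -4.  83.   1.  79.  -3.] w 87.2
canister 895 [[0.413, -0.018, 0.117], [0.452, 0.02, 0.122], [0.492, 0.06, 0.128]]
mill 181 [[0.463, 0.129, 0.097], [0.48, 0.146, 0.103], [0.498, 0.164, 0.113]]
bowl 282 [[0.451, -0.16, 0.015], [0.484, -0.132, 0.025], [0.515, -0.096, 0.035]]
mug 730 [[0.53, -0.43, 0.021], [0.575, -0.382, 0.065], [0.619, -0.341, 0.094]]
```

Run:
```python
from go import *
delta([.53,.18],.24,25)
```

```text
tgt [0.53 0.18 0.24] shift mm [ -39.8 -393.1 -251.5] turn [0.6696 0.     0.    ] | now [0.2914 0.581  0.2002] jaw 63.37 t 3.75 F [-0.2 -0.1 -0.5] q [-63.  18.  -4.  83.   1.  79.  -3.] w 87.2
```

```bash
python3 -m pendant '[[87,[-40,-393,-251],[0.67,0,0]],[87,[-40,-393,-251],[0.67,0,0]],[87,[-40,-393,-251],[0.67,0,0]],[87,[-40,-393,-251],[0.67,0,0]],[87,[-40,-393,-251],[0.67,0,0]],[87,[-40,-393,-251],[0.67,0,0]],[87,[-40,-393,-251],[0.67,0,0]],[87,[-40,-393,-251],[0.67,0,0]],[87,[-40,-393,-251],[0.67,0,0]],[87,[-40,-393,-251],[0.67,0,0]]]'
python3 - <<'E'
from go import *
delta([.4405,-.255],.18,-14.2)
E
```

```text
time_s: 4.58
tool_pos: [0.5047, 0.2226, 0.2364]
tool_rot: [18.1, 89.9, 43.1]
force: [1.1, -0.1, 0.0]
grip_width: 0.0869
tgt [ 0.4405 -0.255   0.18  ] shift mm [  56.  -405.8 -260. ] turn [ 0.684   0.0009 -0.0007] | now [0.5047 0.2226 0.2364] jaw 24.99 t 4.58 F [ 1.1 -0.1  0. ] q [-41.   5.  15.  95.  -1.  80.  -0.] w 86.9
```

```bash
python3 -m pendant '[[87,[16,-406,-260],[0.684,0,0]],[87,[16,-406,-260],[0.684,0,0]],[87,[16,-406,-260],[0.684,0,0]],[87,[16,-406,-260],[0.684,0,0]],[87,[16,-406,-260],[0.684,0,0]],[87,[16,-406,-260],[0.684,0,0]],[87,[16,-406,-260],[0.684,0,0]],[87,[16,-406,-260],[0.684,0,0]],[87,[16,-406,-260],[0.684,0,0]],[87,[16,-406,-260],[0.684,0,0]]]'
python3 - <<'E'
from go import *
delta([.4405,-.255],.15,-14.2)
E
```

```text
time_s: 5.42
tool_pos: [0.4479, -0.1902, 0.2223]
tool_rot: [37.9, 89.9, 23.7]
force: [1.2, -0.6, 0.4]
grip_width: 0.087
tgt [ 0.4405 -0.255   0.15  ] shift mm [ 72.3 -64.8   8.6] turn [-0.      0.0014 -0.0011] | now [ 0.4479 -0.1902  0.2223] jaw -14.2 t 5.42 F [ 1.2 -0.6  0.4] q [-20.  -4.  39. 105.   3.  78.   4.] w 87.0
```

```bash
python3 -m pendant '[[87,[60,-20,5],[0,0,0]],[87,[60,-40,9],[0,0,0]],[87,[60,-40,9],[0,0,0]],[87,[60,-40,9],[0,0,0]],[87,[60,-40,9],[0,0,0]]]'
python3 - <<'E'
from go import *
delta([.4405,-.255],.1,-14.2)
c=shot('wrist','w1.png')
for l in ['long_tube','long_tube_cap','long_tube_foot']:
    for m in models.landmark_of('wrist',l):
        print(l,round(m['confidence'],2),np.round(px2w(c,m['centre'][0]*420,m['centre'][1]*560,z=.02),4),np.array(m['centre'])*[420,560])
from fit import fitcyl
ms=models.masks_of('wrist','long_tube')
for m in ms:
    v,u=np.where(m['pixels']);print(m['confidence'],v.mean(),u.mean(),len(v))
    fitcyl('wrist',c,'long_tube',(v.mean(),u.mean()),.15,np.radians(-104.2))
E
```

```text
time_s: 5.83
tool_pos: [0.4479, -0.2287, 0.1625]
tool_rot: [40.4, 90.0, 26.2]
force: [0.8, -0.3, 0.4]
grip_width: 0.0869
tgt [ 0.4405 -0.255   0.1   ] shift mm [ 62.4 -27.4  -0.8] turn [ 0.0001  0.0006 -0.0005] | now [ 0.4479 -0.2287  0.1625] jaw -14.19 t 5.83 F [ 0.8 -0.3  0.4] q [-18.   1.  43. 108.  -1.  71.  11.] w 86.9
long_tube 0.59 [ 0.4393 -0.2576  0.02  ] [229.194 279.384]
long_tube_cap 0.98 [ 0.4229 -0.3311  0.02  ] [303.492 281.68 ]
long_tube_cap 0.95 [ 0.3195 -0.37    0.02  ] [360.108 192.08 ]
long_tube_foot 0.8 [ 0.4595 -0.1848  0.02  ] [145.992 281.288]
0.87 344.24121212121213 172.99030303030304 825
wrist long_tube cost 0.002101 xy [ 0.2521 -0.3869] yaw -144.47
wrist long_tube cost 0.002376 xy [ 0.2698 -0.3731] yaw 33.92
0.62 208.429011227816 281.02191235059763 5522
wrist long_tube cost 0.001080 xy [ 0.4408 -0.2582] yaw -104.12
wrist long_tube cost 0.002298 xy [ 0.4461 -0.2371] yaw 75.88
```

View pics/w1.png

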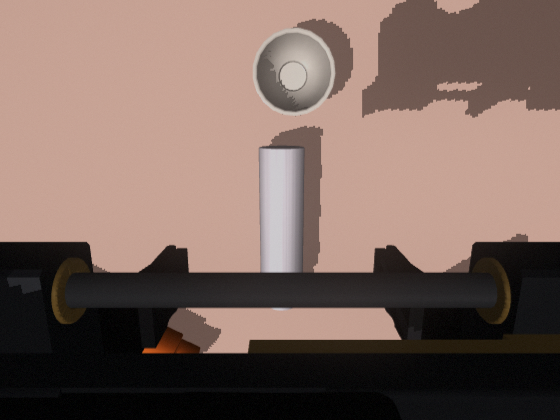

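The wrist view shows the long tube centred between the jaws (col 281). The wrist fit agrees with the other cameras to 3 mm. Descending to grasp.

```bash
python3 - <<'E'
from go import *
delta([.4416,-.2525],.026,-14.2)
E
python3 -m pendant '[[87,[20,-25,0],[0,0,0]],[87,[60,-25,0],[0,0,0]],[87,[95,-25,0],[0,0,0]],[87,[120,-25,0],[0,0,0]],[87,[136,-25,0],[0,0,0]],[87,[136,-25,0],[0,0,0]],[87,[136,-25,0],[0,0,0]],[87,[136,-25,0],[0,0,0]]]'
python3 - <<'E'
from go import *
delta([.4416,-.2525],.026,-14.2)
E
```

```text
tgt [ 0.4416 -0.2525  0.026 ] shift mm [136.5 -24.7  -0.5] turn [ 0.0012  0.0011 -0.0004] | now [ 0.448  -0.2287  0.1625] jaw -14.13 t 6.18 F [-0.1  1.1  0.2] q [-18.   1.  43. 108.  -1.  71.  11.] w 86.9
time_s: 6.85
tool_pos: [0.4424, -0.2539, 0.0272]
tool_rot: [-3.6, 89.9, -17.8]
force: [-0.1, 0.1, 0.1]
grip_width: 0.0872
tgt [ 0.4416 -0.2525  0.026 ] shift mm [ 1.2  1.1 -1.1] turn [0.0002 0.0021 0.0001] | now [ 0.4424 -0.2539  0.0272] jaw -14.19 t 6.85 F [-0.1  0.1  0.1] q [-13.  13.  44. 115. -11.  56.  22.] w 87.2
```

```bash
python3 -m pendant '[[60,[1,0,-1],[0,0,0]],[30,[1,0,-1],[0,0,0]],[30,[1,0,-1],[0,0,0]],[30,[1,0,-1],[0,0,0]],[30,[1,0,-1],[0,0,0]],[30,[1,0,-1],[0,0,0]],[30,[1,0,-1],[0,0,0]],[30,[1,0,-1],[0,0,0]]]' 20; python3 -m pendant '[[30,[-20,0,0],[0,0,0]],[30,[-60,0,0],[0,0,0]],[30,[-100,0,0],[0,0,0]],[30,[-140,0,0],[0,0,0]],[30,[-170,0,0],[0,0,0]],[30,[-180,0,0],[0,0,0]],[30,[-180,0,0],[0,0,0]]]'
python3 - <<'E'
from go import *
c=shot('wrist','w2.png')
delta(rk(.088-.004),.2,9.45)
E
```

```text
time_s: 7.52
tool_pos: [0.4403, -0.2532, 0.0249]
tool_rot: [114.7, 90.0, 100.5]
force: [0.0, 0.3, 0.6]
grip_width: 0.0414
time_s: 8.1
tool_pos: [0.4421, -0.254, 0.2078]
tool_rot: [5.9, 89.7, -8.4]
force: [-0.5, 0.7, -0.9]
grip_width: 0.0302
tgt [ 0.6181 -0.0022  0.2   ] shift mm [  5.8 287.  110.2] turn [-4.127e-01  2.100e-03 -1.000e-04] | now [ 0.4409 -0.2534  0.2055] jaw -14.2 t 8.15 F [-0.2 -0.2 -0.5] q [-18.  -0.  45. 104.   0.  76.  13.] w 29.9
```

View pics/w2.png

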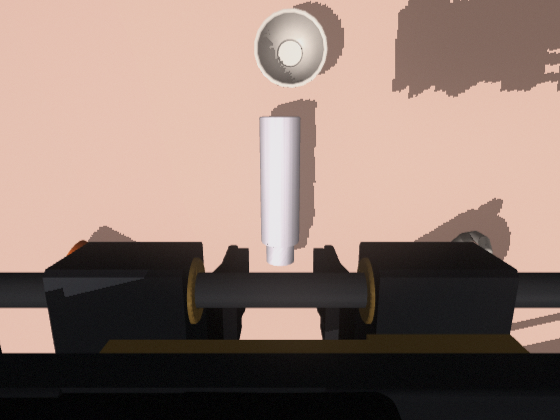

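The fingers had not finished closing (41 mm) when I lifted, so the tube stayed on the counter, apparently undisturbed. I'll measure it again and retry.

Run:
```python
from go import *
from fit import fitcyl
for n,near in [('wrist',(185,280)),('top',(255,386)),('scene',(232,175))]:
    c=optics.read_camera(n); fitcyl(n,c,'long_tube',near,.15,np.radians(-104.2))
delta([.4416,-.2525],.026,-14.2)
```

```text
wrist long_tube cost 0.001192 xy [ 0.4408 -0.2583] yaw -104.10
wrist long_tube cost 0.007526 xy [ 0.4435 -0.2473] yaw 75.86
top long_tube cost 0.001533 xy [ 0.4472 -0.2286] yaw -103.58
top long_tube cost 0.001060 xy [ 0.4457 -0.2341] yaw 75.66
scene long_tube cost 0.001164 xy [ 0.4408 -0.2545] yaw -104.14
scene long_tube cost 0.001801 xy [ 0.4426 -0.2482] yaw 73.88
tgt [ 0.4416 -0.2525  0.026 ] shift mm [177.4   0.9   2.5] turn [-0.0003 -0.0029  0.0002] | now [ 0.4394 -0.2529  0.2034] jaw -14.22 t 8.45 F [-0.2  0.8 -0.8] q [-18.  -0.  45. 104.   0.  76.  13.] w 30.0
```

```bash
python3 -m pendant '[[75,[0,0,1],[0,0,0]],[75,[0,0,1],[0,0,0]],[75,[30,0,1],[0,0,0]],[75,[70,0,1],[0,0,0]],[75,[110,0,1],[0,0,0]],[75,[145,0,1],[0,0,0]],[75,[165,0,1],[0,0,0]],[75,[178,0,1],[0,0,0]],[75,[178,0,1],[0,0,0]],[75,[178,0,1],[0,0,0]]]' 25;  python3 - <<'E'
from go import *
delta([.4416,-.2525],.026,-14.2)
E
```

```text
time_s: 9.28
tool_pos: [0.4408, -0.2535, 0.0265]
tool_rot: [-159.8, 89.9, -174.0]
force: [-0.1, 0.1, 0.5]
grip_width: 0.0743
tgt [ 0.4416 -0.2525  0.026 ] shift mm [0.5 1.2 0.5] turn [-0.0003 -0.0016  0.0006] | now [ 0.4408 -0.2535  0.0265] jaw -14.22 t 9.28 F [-0.1  0.1  0.5] q [-14.  13.  45. 115. -11.  56.  23.] w 74.3
```

```bash
python3 -m pendant '[[30,[0,0,0],[0,0,0]],[30,[0,0,0],[0,0,0]],[30,[0,0,0],[0,0,0]],[30,[0,0,0],[0,0,0]],[30,[0,0,0],[0,0,0]],[30,[0,0,0],[0,0,0]],[30,[0,0,0],[0,0,0]],[30,[0,0,0],[0,0,0]],[30,[0,0,0],[0,0,0]],[30,[0,0,0],[0,0,0]]]' 25
```

```text
time_s: 10.12
tool_pos: [0.4413, -0.2535, 0.0269]
tool_rot: [118.5, 90.0, 104.3]
force: [0.5, 0.1, 0.0]
grip_width: 0.0305
```

Run:
```python
from go import *
c=shot('wrist','w3.png')
c=optics.read_camera('scene'); i=c['image'][120:300,60:300]; cv2.imwrite('pics/s3.png',cv2.resize(i,None,fx=3.3,fy=3.3,interpolation=cv2.INTER_CUBIC))
```

```text
(no output)
```

View pics/w3.png

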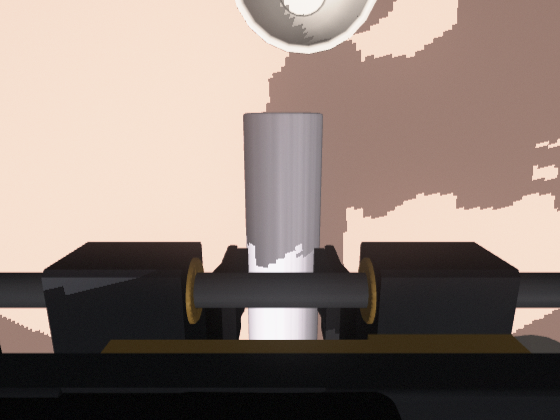

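View pics/s3.png

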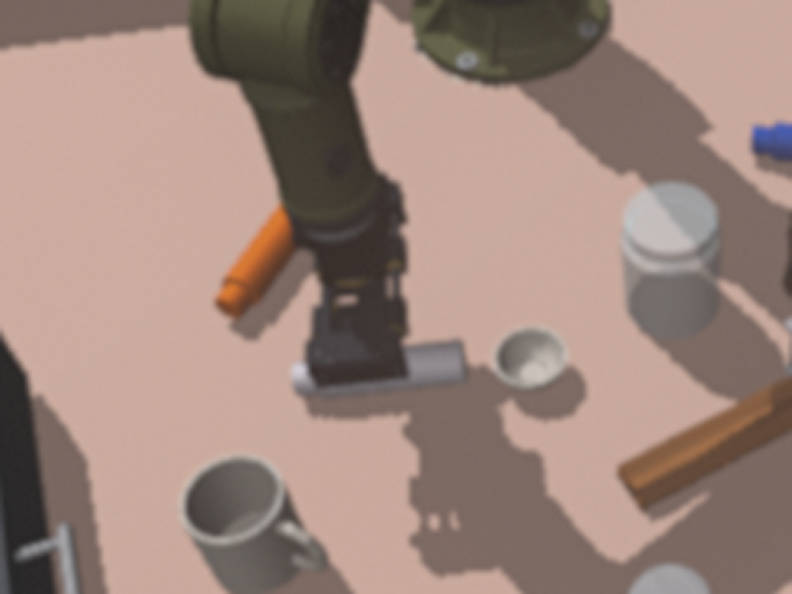

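Run:
```python
from go import *
c=optics.read_camera('wrist'); W=cloud(c); p,r,o=cur()
T=r.inv().apply((W.reshape(-1,3)-p)).reshape(W.shape)*1e3
for row in [245,252,258,262,268,320,330,338]:
    print(row); 
    for col in list(range(205,250,5))+list(range(250,320,14))+list(range(318,350,5)):
        print('  ',col,np.round(T[row,col]).astype(int),end='')
    print()
print(o['grip_width'],np.round(r.inv().apply(np.array(c['cam_to_world'])[:3,3]-p)*1e3), np.round(o['tool_pos'],4))
```

```text
245
   205 [ 28  -6 -46]   210 [ 28  -6 -43]   215 [ 28  -6 -40]   220 [ 27  -6 -37]   225 [ 28  -6 -34]   230 [ 27  -6 -31]   235 [ 27  -6 -28]   240 [ 26  -6 -25]   245 [ 26  -6 -22]   250 [ -3   4 -16]   264 [-11   7  -8]   278 [-13   8  -2]   292 [-12   8   5]   306 [-9  6 12]   318 [ 0  3 19]   323 [27 -6 25]   328 [-22  11  22]   333 [28 -6 31]   338 [27 -6 34]   343 [27 -6 37]   348 [27 -6 40]
252
   205 [ 27 -10 -46]   210 [ 28 -11 -43]   215 [ 27 -10 -40]   220 [ 27 -10 -37]   225 [ 26 -10 -34]   230 [-32  11 -22]   235 [-31  11 -20]   240 [-27   9 -19]   245 [-27   9 -16]   250 [ -4   1 -16]   264 [-10   3  -9]   278 [-12   4  -2]   292 [-12   4   5]   306 [-9  3 13]   318 [-27   9  17]   323 [-27   9  19]   328 [-31  11  21]   333 [-31  11  23]   338 [ 28 -11  35]   343 [ 27 -10  37]   348 [ 27 -10  41]
258
   205 [ 27 -14 -46]   210 [ 28 -14 -43]   215 [ 25 -14 -40]   220 [ 27 -14 -37]   225 [-40  11 -23]   230 [-39  11 -21]   235 [-35  10 -20]   240 [-35   9 -18]   245 [-34   9 -16]   250 [ -4  -2 -16]   264 [-10   0  -9]   278 [-11   1  -2]   292 [-12   1   5]   306 [-9
[... 1636 characters left out ...]
  -9]   278 [-184   67    0]   292 [-12 -39   6]   306 [ -7 -42  13]   318 [ 27 -63  24]   323 [-67  -5  15]   328 [-72  -2  16]   333 [-70  -3  18]   338 [-71  -3  19]   343 [-79   2  20]   348 [-87   7  20]
338
   205 [-99  12 -20]   210 [-92   7 -20]   215 [-85   3 -20]   220 [-77  -2 -20]   225 [-71  -6 -20]   230 [-72  -5 -18]   235 [-72  -5 -16]   240 [ 27 -69 -26]   245 [ 27 -69 -23]   250 [  0 -51 -17]   264 [-10 -45  -9]   278 [-12 -44  -2]   292 [-12 -44   6]   306 [ -9 -46  13]   318 [ 26 -69  24]   323 [-68  -8  15]   328 [-71  -6  16]   333 [-71  -6  18]   338 [-71  -6  20]   343 [-80   0  20]   348 [-89   5  19]
0.030338182910166343 [-184.   67.   -0.] [ 0.4412 -0.2535  0.0269]
```

Run:
```python
from go import *
c=optics.read_camera('wrist'); W=cloud(c); p,r,o=cur()
T=r.inv().apply((W.reshape(-1,3)-p)).reshape(W.shape)*1e3
for row in range(232,420,12):
    print(row,[(col,np.round(T[row,col]).astype(int).tolist()) for col in (60,120,180,195,215,235,280)])
# image of depth
d=c['range_z']; v=(np.clip((d-.03)/(.3),0,1)*255).astype(np.uint8); cv2.imwrite('pics/d3.png',cv2.applyColorMap(v,cv2.COLORMAP_JET))
# from scene & top: points in tool frame near gripper
for n in ['scene','top']:
    c=optics.read_camera(n); T=r.inv().apply(cloud(c).reshape(-1,3)-p)*1e3
    k=(abs(T[:,2])<110)&(abs(T[:,1])<60)&(T[:,0]<20)&(T[:,0]>-160)
    T=T[k]
    for lo in range(-160,20,10):
        q=T[(T[:,0]>=lo)&(T[:,0]<lo+10)]
        if len(q)>3: print(n,lo,len(q),np.round(np.percentile(q[:,1],[3,97])),np.round(np.percentile(q[:,2],[3,97])))
```

```text
232 [(60, [26, 3, -132]), (120, [28, 2, -97]), (180, [27, 2, -60]), (195, [27, 2, -51]), (215, [27, 2, -39]), (235, [27, 2, -28]), (280, [-13, 15, -1])]
244 [(60, [27, -5, -133]), (120, [-99, 38, -39]), (180, [-99, 38, -25]), (195, [-99, 38, -21]), (215, [26, -5, -40]), (235, [27, -5, -28]), (280, [-13, 8, -1])]
256 [(60, [27, -13, -134]), (120, [-107, 38, -36]), (180, [-108, 38, -23]), (195, [-104, 37, -20]), (215, [27, -13, -40]), (235, [-33, 10, -20]), (280, [-13, 2, -1])]
268 [(60, [-114, 38, -45]), (120, [-114, 38, -33]), (180, [-115, 38, -21]), (195, [-109, 36, -19]), (215, [26, -20, -40]), (235, [-45, 9, -19]), (280, [-12, -4, -1])]
280 [(60, [-115, 36, -45]), (120, [-115, 36, -33]), (180, [-115, 36, -21]), (195, [-109, 33, -19]), (215, [-108, 32, -15]), (235, [-109, 33, -10]), (280, [-108, 32, 0])]
292 [(60, [-116, 34, -45]), (120, [-116, 33, -33]), (180, [-116, 33, -21]), (195, [-110, 30, -19]), (215, [-109, 30, -15]), (235, [-109, 30, -10]), (280, [-109, 30, 0])]
304 [(60, [-116, 31, -45]), (120, [-115, 30, -33]), (180, [-116, 31, -21]), (195, [-110, 28, -19]), (215, [-184,
[... 1681 characters left out ...]
95.]
scene -130 107 [-29.  39.] [-69.  95.]
scene -120 283 [-34.  39.] [-57.  92.]
scene -110 131 [-32.  40.] [-79.  88.]
scene -100 58 [-29.  39.] [-82.  87.]
scene -80 7 [-7.  6.] [-21. -18.]
scene -20 59 [25. 60.] [-7. 11.]
scene -10 79 [-48.  59.] [-12.  21.]
scene 0 89 [-57.  57.] [14. 22.]
scene 10 31 [-42.  56.] [15. 20.]
top -150 17 [-15.  36.] [-87.  86.]
top -140 621 [-27.  37.] [-92.  92.]
top -130 52 [-9. 39.] [-94.  87.]
top -120 229 [ 2. 40.] [-61.  63.]
top -110 84 [28. 40.] [-67.  74.]
top -100 4 [37. 39.] [-78.  73.]
top -50 4 [11. 14.] [14. 21.]
top -20 126 [ 6. 58.] [-12.  10.]
top -10 112 [ 5. 59.] [-18.  18.]
top 0 19 [19. 58.] [-20.  19.]
top 10 10 [18. 58.] [-95.  91.]
```

View pics/d3.png

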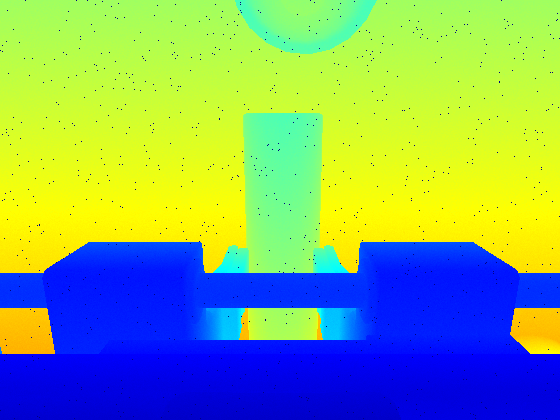

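Run:
```python
from go import *
c=optics.read_camera('wrist'); W=cloud(c); p,r,o=cur()
T=r.inv().apply((W.reshape(-1,3)-p))*1e3
rr,cc=np.mgrid[:420,:560]; rr=rr.ravel();cc=cc.ravel()
k=(abs(T[:,2])>12)&(abs(T[:,2])<32)&(T[:,0]<-17)&(T[:,0]>-90)&(T[:,1]<20)
q=T[k]; i=np.argsort(-q[:,0])[:25]
print(np.round(q[i]).astype(int).tolist()); 
for lo in range(-90,-15,6):
    s=q[(q[:,0]>=lo)&(q[:,0]<lo+6)]
    if len(s)>3: print(lo,len(s),np.round(np.percentile(s[:,1],[2,98])),np.round(np.percentile(abs(s[:,2]),[2,98])))
i=c['image'][225:355,140:420]; cv2.imwrite('pics/w3c.png',cv2.resize(i,None,fx=2.8,fy=2.8,interpolation=cv2.INTER_CUBIC))
```

```text
[[-21, 9, 17], [-21, 9, 17], [-21, 11, 22], [-21, 9, -16], [-22, 9, 16], [-22, 9, -15], [-22, 9, 19], [-22, 11, 21], [-22, 10, 22], [-22, 9, 15], [-22, 10, 17], [-22, 11, 21], [-22, 10, -18], [-22, 9, 18], [-22, 11, -21], [-22, 10, -20], [-22, 10, -17], [-22, 6, 15], [-22, 10, -16], [-22, 10, 18], [-22, 10, -17], [-22, 11, -22], [-22, 11, -22], [-22, 10, 18], [-22, 10, 16]]
-90 279 [ 3. 14.] [19. 21.]
-84 299 [-1. 12.] [19. 23.]
-78 371 [-5.  8.] [15. 20.]
-72 876 [-6.  6.] [15. 20.]
-66 113 [-9.  2.] [15. 15.]
-60 28 [-10.  12.] [15. 24.]
-54 262 [-9. 12.] [15. 25.]
-48 322 [-9. 11.] [15. 24.]
-42 271 [ 6. 11.] [15. 24.]
-36 248 [ 3. 11.] [15. 24.]
-30 247 [-0. 11.] [15. 24.]
-24 79 [ 5. 11.] [15. 23.]
```

View pics/w3c.png

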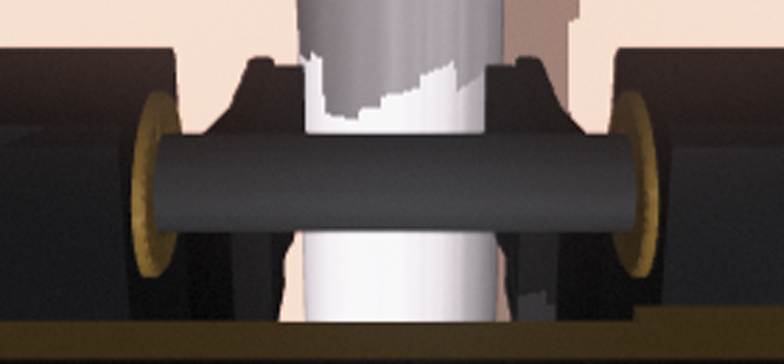

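The wrist depth image shows the real fingertips at tool x ≈ -21 mm, not the stated +17 mm. The measured TCP therefore reads about 38 mm lower than the fingers really are, and the jaws closed above the tube. I'll open, then descend in small steps while watching the force.

```bash
python3 -m pendant '[[75,[0,0,0],[0,0,0]],[75,[0,0,0],[0,0,0]],[75,[0,0,0],[0,0,0]],[75,[0,0,0],[0,0,0]],[75,[0,0,0],[0,0,0]],[75,[0,0,0],[0,0,0]],[75,[5,0,0],[0,0,0]],[75,[10,0,0],[0,0,0]],[75,[13,0,0],[0,0,0]],[75,[13,0,0],[0,0,0]]]' 25; python3 -m pendant '[[75,[4,0,0],[0,0,0]],[75,[8,0,0],[0,0,0]],[75,[12,0,0],[0,0,0]],[75,[12,0,0],[0,0,0]]]'
```

```text
time_s: 11.3
tool_pos: [0.4405, -0.2531, 0.0129]
tool_rot: [-179.7, 89.9, 166.1]
force: [0.3, -0.2, -0.2]
grip_width: 0.0743
time_s: 11.63
tool_pos: [0.4407, -0.2532, 0.0011]
tool_rot: [178.0, 89.9, 163.8]
force: [0.2, -0.5, -0.7]
grip_width: 0.075
```

```bash
python3 -m pendant '[[75,[5,0,0],[0,0,0]],[75,[10,0,0],[0,0,0]],[75,[13,0,0],[0,0,0]],[75,[13,0,0],[0,0,0]],[75,[13,0,0],[0,0,0]]]'; python3 -m pendant '[[30,[0,0,0],[0,0,0]],[30,[0,0,0],[0,0,0]],[30,[0,0,0],[0,0,0]],[30,[0,0,0],[0,0,0]],[30,[0,0,0],[0,0,0]],[30,[0,0,0],[0,0,0]],[30,[0,0,0],[0,0,0]],[30,[0,0,0],[0,0,0]],[30,[0,0,0],[0,0,0]],[30,[0,0,0],[0,0,0]]]' 25
```

```text
time_s: 12.05
tool_pos: [0.4411, -0.2534, -0.0113]
tool_rot: [-173.7, 90.0, 172.1]
force: [0.0, 0.7, -0.4]
grip_width: 0.0751
time_s: 12.88
tool_pos: [0.4416, -0.2535, -0.0109]
tool_rot: [-3.0, 90.0, -17.2]
force: [0.6, 0.5, 0.9]
grip_width: 0.0394
```

Gripped at 39.4 mm. Lifting.

```bash
python3 -m pendant '[[30,[-15,0,0],[0,0,0]],[30,[-45,0,0],[0,0,0]],[30,[-80,0,0],[0,0,0]],[30,[-115,0,0],[0,0,0]],[30,[-145,0,0],[0,0,0]],[30,[-165,0,0],[0,0,0]],[30,[-165,0,0],[0,0,0]],[30,[-165,0,0],[0,0,0]]]'
python3 - <<'E'
from go import *
c=shot('wrist','w4.png')
delta(rk(.088+.004),.155,9.45)
E
```

```text
time_s: 13.55
tool_pos: [0.4414, -0.2533, 0.154]
tool_rot: [39.2, 89.9, 25.0]
force: [-0.6, 0.8, -3.4]
grip_width: 0.0394
tgt [ 0.6194 -0.0101  0.155 ] shift mm [ -2.3 279.3 114. ] turn [-0.4128 -0.0016 -0.001 ] | now [ 0.4404 -0.2529  0.1527] jaw -14.2 t 13.6 F [-0.2 -0.4 -2.6] q [-18.   3.  47. 108.  -2.  70.  15.] w 39.5
```

View pics/w4.png

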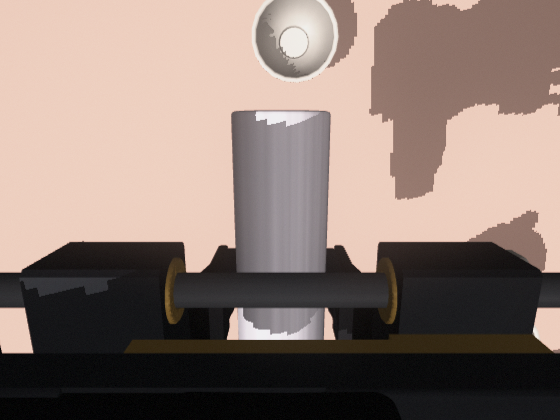

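```bash
python3 -m pendant '[[30,[0,20,8],[-0.03,0,0]],[30,[0,55,22],[-0.1,0,0]],[30,[0,93,38],[-0.17,0,0]],[30,[0,131,53],[-0.24,0,0]],[30,[0,169,69],[-0.3,0,0]],[30,[0,207,84],[-0.35,0,0]],[30,[0,245,100],[-0.4,0,0]],[30,[0,267,109],[-0.413,0,0]],[30,[0,274,112],[-0.413,0,0]],[30,[0,274,112],[-0.413,0,0]]]'
python3 - <<'E'
from go import *
c=optics.read_camera('wrist'); W=cloud(c); p,r,o=cur()
T=r.inv().apply((W.reshape(-1,3)-p))*1e3
for y0 in range(-60,90,10):
    k=(abs(T[:,2])<14)&(T[:,1]>y0)&(T[:,1]<y0+10)&(T[:,0]>-70)&(T[:,0]<-20)
    if k.sum()>10:
        q=T[k]; print(y0,k.sum(),np.round(np.percentile(q[:,0],3),1),np.round(np.median(q[:,2]),1), np.round(q[:,1].max(),1))
rackpose(); delta(rk(.086),.155,9.45)
E
```

```text
time_s: 14.43
tool_pos: [0.6165, -0.0117, 0.1504]
tool_rot: [176.0, 89.7, -174.2]
force: [0.0, -0.2, -2.3]
grip_width: 0.0395
-20 1139 -50.6 -0.3 -10.0
-10 972 -50.7 0.5 -2.2
10 1364 -50.6 0.0 20.0
20 1737 -50.6 0.0 30.0
30 1833 -50.8 0.0 40.0
40 1921 -50.7 0.0 50.0
50 2043 -50.7 -0.0 60.0
60 2145 -50.8 -0.0 70.0
70 756 -50.6 0.7 73.5
rack x,y,z mm [ 96.   -4.4 151.1] jaw 9.55 tilt x [-0.005 -0.002 -1.   ] F rack [ 0.1 -1.5 -3.1] w 39.3 t 14.48
tgt [ 0.6184 -0.0041  0.155 ] shift mm [-4.  10.   4.4] turn [ 0.0017 -0.0052  0.0008] | now [ 0.6157 -0.0148  0.1511] jaw 9.55 t 14.48 F [-1.5 -0.4 -3.1] q [-29.  18.  34.  93. -10.  73.  16.] w 39.3
```

```bash
python3 -m pendant '[[30,[0,8,5],[0,0,0]],[30,[0,8,5],[0,0,0]],[30,[25,8,5],[0,0,0]],[30,[55,8,5],[0,0,0]],[30,[80,8,5],[0,0,0]],[30,[90,8,5],[0,0,0]],[30,[90,8,5],[0,0,0]],[30,[90,8,5],[0,0,0]]]'
python3 - <<'E'
from go import *
c=shot('wrist','w5.png')
W=cloud(c).reshape(-1,3); d=W[:,:2]-O; x=d@D; y=d@E_
k=(W[:,2]>.015)&(W[:,2]<.035)&(x>0)&(x<.19)&(abs(y)<.035)
for a,b in [(0,.02),(.02,.04),(.09,.12),(.12,.15),(.15,.18)]:
    q=k&(x>a)&(x<b); 
    if q.sum()>20: print(a,q.sum(),np.round(np.percentile(y[q],[1,50,99])*1e3,1),round(x[q].max(),4))
k=(W[:,2]>.07)&(W[:,2]<.082)&(x>-.1)&(x<.01)&(abs(y)<.045)
if k.sum()>20:print('cover',k.sum(),np.percentile(x[k],[1,99]),np.percentile(y[k],[1,99]))
rackpose(); delta(rk(.088),.0145,9.45)
E
```

```text
time_s: 15.15
tool_pos: [0.6208, -0.0073, 0.0646]
tool_rot: [-28.3, 90.0, -18.9]
force: [0.8, -0.3, -2.0]
grip_width: 0.0393
0 1718 [-17.2  -1.   15.8] 0.0166
cover 10108 [-0.02612709 -0.00388636] [-0.03596877  0.03462872]
rack x,y,z mm [89.6  2.8 65.6] jaw 9.4 tilt x [ 0.002  0.    -1.   ] F rack [ 0.3  0.3 -3.4] w 38.9 t 15.2
tgt [ 0.6187 -0.0061  0.0145] shift mm [51.1  1.6 -3. ] turn [-0.0008  0.0025  0.0002] | now [ 0.6218 -0.0072  0.0656] jaw 9.4 t 15.2 F [ 0.4 -0.2 -3.4] q [-28.  23.  33.  98. -13.  64.  18.] w 38.9
```

View pics/w5.png

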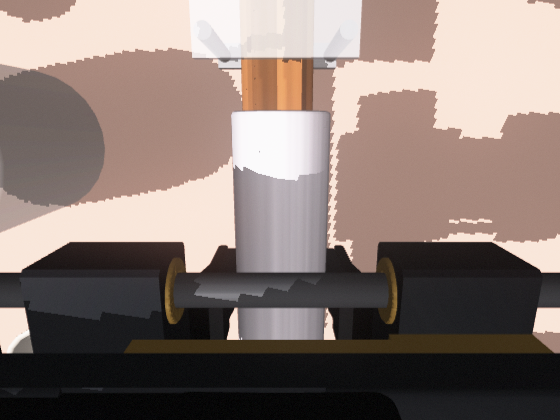

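```bash
python3 -m pendant '[[30,[10,0,-2],[0,0,0]],[30,[25,0,-3],[0,0,0]],[30,[38,0,-3],[0,0,0]],[30,[46,0,-3],[0,0,0]],[30,[49,0,-3],[0,0,0]],[30,[49,0,-3],[0,0,0]],[30,[49,0,-3],[0,0,0]]]'
python3 - <<'E'
from go import *
rackpose()
E
```

```text
time_s: 15.78
tool_pos: [0.6182, -0.0072, 0.0153]
tool_rot: [-13.9, 90.0, -4.5]
force: [1.1, 0.3, -2.8]
grip_width: 0.0391
rack x,y,z mm [89.  -0.7 15.3] jaw 9.46 tilt x [ 0.001 -0.    -1.   ] F rack [-0.1  1.1 -2.8] w 39.1 t 15.78
```

Lower a bit more until contact.

```bash
python3 -m pendant '[[30,[1,0,0],[0,0,0]],[30,[2,0,0],[0,0,0]],[30,[2,0,0],[0,0,0]],[30,[2,0,0],[0,0,0]]]'; python3 -m pendant '[[30,[1,0,0],[0,0,0]],[30,[1,0,0],[0,0,0]],[30,[1,0,0],[0,0,0]]]'
```

```text
time_s: 16.12
tool_pos: [0.618, -0.0071, 0.0132]
tool_rot: [13.8, 90.0, 23.2]
force: [-0.4, 0.5, -2.8]
grip_width: 0.0396
time_s: 16.37
tool_pos: [0.6184, -0.0071, 0.0124]
tool_rot: [-1.8, 89.9, 7.6]
force: [1.7, 0.1, -1.2]
grip_width: 0.0393
```

```bash
python3 -m pendant '[[44,[0,0,0],[0,0,0]],[48,[0,0,0],[0,0,0]],[56,[0,0,0],[0,0,0]],[64,[0,0,0],[0,0,0]],[64,[0,0,0],[0,0,0]],[64,[-10,0,0],[0,0,0]],[64,[-40,0,0],[0,0,0]],[64,[-75,0,0],[0,0,0]],[64,[-100,0,0],[0,0,0]],[64,[-100,0,0],[0,0,0]]]'
python3 - <<'E'
from go import *
c=shot('wrist','w6.png'); W=cloud(c).reshape(-1,3); d=W[:,:2]-O; x=d@D; y=d@E_
k=(W[:,2]>.045)&(W[:,2]<.07)&(x>0.005)&(x<.19)&(abs(y)<.03)
for a in np.arange(0,.18,.02):
    q=k&(x>a)&(x<a+.02)
    if q.sum()>20: print(round(a,2),q.sum(),np.round(np.percentile(y[q],[1,50,99])*1e3,1),np.round(np.percentile(W[q,2],97)*1e3,1),np.round([x[q].min()*1e3,x[q].max()*1e3]))
rackpose()
E
```

```text
time_s: 17.2
tool_pos: [0.622, -0.0076, 0.1191]
tool_rot: [-2.7, 89.4, 6.7]
force: [0.6, -0.4, 0.7]
grip_width: 0.0638
0.0 163 [-18.9  -0.1  18.1] 63.1 [18. 20.]
0.02 1830 [-19.6  -0.2  18.7] 63.5 [20. 40.]
0.04 1711 [-19.4  -0.3  18.3] 63.4 [40. 60.]
0.06 1611 [-19.2  -0.4  18.5] 63.5 [60. 80.]
0.08 1528 [-19.6  -0.4  18.9] 63.4 [ 80. 100.]
0.1 1426 [-19.3  -0.5  18.3] 63.4 [100. 120.]
0.12 532 [-19.9  -0.6  18.6] 63.5 [120. 132.]
0.14 125 [-11.8  -0.7  10.5] 58.7 [156. 160.]
0.16 342 [-14.6  -0.4  13.8] 58.2 [160. 168.]
rack x,y,z mm [ 89.5   1.5 116.3] jaw 9.44 tilt x [ 0.007  0.001 -1.   ] F rack [0.3 0.3 0.3] w 63.7 t 17.25
```

View pics/w6.png

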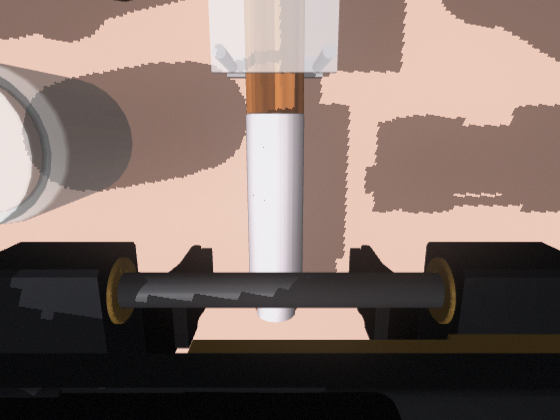

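Long tube seated: top at 63.4 mm, foot at rack x 18, cap at 168. Next I close the fingers and go behind the cap.

```bash
python3 - <<'E'
from go import *
delta(rk(.197,-.0003),.119,9.45)
E
python3 -m pendant '[[0,[0,-35,0],[0,0,0]],[0,[0,-75,0],[0,0,0]],[0,[0,-100,0],[0,0,0]],[0,[0,-107,-2],[0,0,0]],[0,[0,-107,-2],[0,0,0]],[0,[0,-107,-2],[0,0,0]],[0,[30,-107,-2],[0,0,0]],[0,[65,-107,-2],[0,0,0]],[0,[90,-107,-2],[0,0,0]],[0,[90,-107,-2],[0,0,0]]]' 20
python3 - <<'E'
from go import *
rackpose(); delta(rk(.197,-.0003),.015,9.45)
c=optics.read_camera('wrist'); W=cloud(c); p,r,o=cur()
T=r.inv().apply((W.reshape(-1,3)-p))*1e3
k=(abs(T[:,2])>0)&(abs(T[:,2])<32)&(T[:,0]<0)&(T[:,0]>-90)&(T[:,1]<15)
q=T[k]; 
for lo in range(-66,0,6):
    s=q[(q[:,0]>=lo)&(q[:,0]<lo+6)]
    if len(s)>3: print(lo,len(s),np.round(np.percentile(s[:,1],[2,98])),np.round(np.percentile(s[:,2],[2,98])))
E
```

```text
tgt [ 0.6363 -0.1137  0.119 ] shift mm [  -2.7 -107.5   -1.7] turn [-0.0002  0.0073  0.0001] | now [ 0.6205 -0.0074  0.1163] jaw 9.44 t 17.25 F [ 0.3 -0.3  0.3] q [-29.  19.  34.  95. -11.  68.  17.] w 63.7
time_s: 18.08
tool_pos: [0.6288, -0.1084, 0.0158]
tool_rot: [155.9, 89.4, 165.6]
force: [-1.0, 0.6, -0.1]
grip_width: 0.0059
rack x,y,z mm [190.5  -6.9  15.8] jaw 9.68 tilt x [-0.011  0.003 -1.   ] F rack [-0.8 -0.9 -0.1] w 5.9 t 18.08
tgt [ 0.6363 -0.1137  0.015 ] shift mm [ 0.7 -6.5  6.6] turn [ 0.004  -0.0102 -0.0045] | now [ 0.6288 -0.1084  0.0158] jaw 9.68 t 18.08 F [-1.   0.6 -0.1] q [-18.  29.  33.  96. -18.  61.  30.] w 5.9
-54 33 [12. 13.] [-12.   8.]
-48 250 [-7. 13.] [-12.   9.]
-42 237 [11. 13.] [-13.   9.]
-36 208 [11. 13.] [-13.   9.]
-30 225 [ 4. 13.] [-13.   9.]
-24 154 [11. 13.] [-13.   9.]
```

```bash
python3 -m pendant '[[0,[0,0,0],[0,0,0]],[0,[0,0,0],[0,0,0]],[0,[0,0,0],[0,0,0]],[0,[0,0,0],[0,0,0]]]'
python3 - <<'E'
from go import *
rackpose(); delta(rk(.197,-.0003),.015,9.45)
E
```

```text
time_s: 18.47
tool_pos: [0.6347, -0.1129, 0.0239]
tool_rot: [-6.9, 89.8, 2.5]
force: [0.3, 0.1, -0.2]
grip_width: 0.0008
rack x,y,z mm [196.   -1.8  23.9] jaw 9.47 tilt x [ 0.003  0.    -1.   ] F rack [-0.1  0.3 -0.2] w 0.8 t 18.47
tgt [ 0.6363 -0.1137  0.015 ] shift mm [ 8.9 -1.   1.4] turn [0.0004 0.0031 0.0004] | now [ 0.6347 -0.1129  0.0239] jaw 9.47 t 18.47 F [ 0.3  0.1 -0.2] q [-18.  28.  33.  96. -17.  61.  30.] w 0.8
```

```bash
python3 -m pendant '[[0,[5,0,1],[0,0,0]],[0,[9,0,1],[0,0,0]],[0,[9,2,1],[0,0,0]],[0,[9,7,1],[0,0,0]],[0,[9,12,1],[0,0,0]],[0,[9,16,1],[0,0,0]],[0,[9,20,1],[0,0,0]],[0,[9,25,1],[0,0,0]],[0,[9,30,1],[0,0,0]],[0,[9,35,1],[0,0,0]]]'; python3 -c "
from go import *
rackpose()"
```

```text
time_s: 19.3
tool_pos: [0.6286, -0.078, 0.013]
tool_rot: [-39.8, 90.0, -30.3]
force: [-0.1, -1.7, 0.1]
grip_width: 0.0003
rack x,y,z mm [160.5  -2.1  13. ] jaw 9.45 tilt x [ 0. -0. -1.] F rack [ 1.7 -0.4  0.1] w 0.3 t 19.3
```

```bash
python3 -m pendant '[[0,[-1,6,1],[0,0,0]],[0,[-1,13,1],[0,0,0]],[0,[-1,20,1],[0,0,0]],[0,[-1,27,1],[0,0,0]],[0,[-1,34,1],[0,0,0]],[0,[-1,41,1],[0,0,0]],[0,[-1,48,1],[0,0,0]],[0,[-1,55,1],[0,0,0]],[0,[-1,62,1],[0,0,0]],[0,[-1,69,1],[0,0,0]]]'; python3 -c "
from go import *
rackpose()"
```

```text
time_s: 20.13
tool_pos: [0.6181, -0.0094, 0.014]
tool_rot: [61.2, 90.0, 70.7]
force: [-0.7, -1.5, -0.2]
grip_width: 0.0
rack x,y,z mm [91.1 -1.1 14. ] jaw 9.46 tilt x [ 0.  0. -1.] F rack [ 1.3 -0.9 -0.2] w 0.0 t 20.13
```

```bash
python3 -m pendant '[[0,[0,7,1],[0,0,0]],[0,[0,14,1],[0,0,0]],[0,[0,21,1],[0,0,0]],[0,[0,28,1],[0,0,0]],[0,[0,35,1],[0,0,0]],[0,[0,42,1],[0,0,0]],[0,[0,49,1],[0,0,0]],[0,[0,55,1],[0,0,0]],[0,[0,60,1],[0,0,0]],[0,[0,62,1],[0,0,0]]]'; python3 -c "
from go import *
rackpose(); c=shot('wrist','w7.png')"
```

```text
time_s: 20.97
tool_pos: [0.6089, 0.0526, 0.0139]
tool_rot: [97.2, 90.0, 106.7]
force: [-0.3, -0.7, 0.6]
grip_width: 0.0001
rack x,y,z mm [28.5 -0.1 13.9] jaw 9.52 tilt x [-0.     0.001 -1.   ] F rack [ 0.7 -0.5  0.6] w 0.1 t 20.97
```

View pics/w7.png

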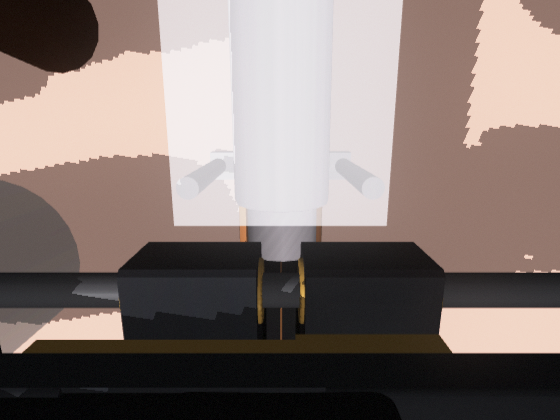

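The long tube is under the cover with its cap near x = 16. Backing off and lifting.

```bash
python3 -m pendant '[[0,[0,-8,0],[0,0,0]],[0,[0,-12,0],[0,0,0]],[20,[-30,-12,0],[0,0,0]],[40,[-70,-12,0],[0,0,0]],[60,[-110,-12,0],[0,0,0]],[75,[-145,-12,0],[0,0,0]],[75,[-165,-12,0],[0,0,0]],[75,[-165,-12,0],[0,0,0]]]'
python3 - <<'E'
from go import *
delta([.4508,.2888],.17,34.05)
E
```

```text
time_s: 21.68
tool_pos: [0.6147, 0.0382, 0.1852]
tool_rot: [3.0, 89.4, 12.4]
force: [0.3, -0.1, -0.4]
grip_width: 0.0325
tgt [0.4508 0.2888 0.17  ] shift mm [  14.1  273.9 -121.2] turn [-0.4311  0.0104  0.0017] | now [0.6147 0.0382 0.1852] jaw 9.35 t 21.68 F [ 0.3 -0.1 -0.4] q [-35.  16.  35.  91.  -9.  75.  11.] w 32.5
```

```bash
python3 -m pendant '[[75,[5,34,-15],[-0.06,0,0]],[75,[5,71,-31],[-0.12,0,0]],[75,[5,108,-47],[-0.18,0,0]],[75,[5,145,-63],[-0.24,0,0]],[75,[5,182,-79],[-0.3,0,0]],[75,[5,219,-95],[-0.36,0,0]],[75,[5,250,-110],[-0.42,0,0]],[75,[5,270,-120],[-0.432,0,0]],[75,[5,270,-120],[-0.432,0,0]],[75,[5,270,-120],[-0.432,0,0]]]'
python3 - <<'E'
from go import *
from fit import fitcyl
delta([.4508,.2888],.06,34.05)
c=shot('wrist','w8.png')
for m in models.masks_of('wrist','short_tube'):
    v,u=np.where(m['pixels']);print(round(m['confidence'],2),v.mean(),u.mean(),len(v))
    fitcyl('wrist',c,'short_tube',(v.mean(),u.mean()),.10,np.radians(124))
E
```

```text
time_s: 22.52
tool_pos: [0.4476, 0.2864, 0.1732]
tool_rot: [-171.7, 89.9, -137.4]
force: [0.7, -0.2, 0.7]
grip_width: 0.0749
tgt [0.4508 0.2888 0.06  ] shift mm [1.132e+02 1.000e-01 4.100e+00] turn [ 0.0049 -0.0009  0.0001] | now [0.4476 0.2864 0.1732] jaw 34.33 t 22.52 F [ 0.7 -0.2  0.7] q [-55.   5.  21. 103.  -2.  73.   0.] w 74.9
0.89 199.18595317725752 283.94358974358977 4485
wrist short_tube cost 0.000908 xy [0.451  0.2865] yaw 124.13
wrist short_tube cost 0.010480 xy [0.455  0.2806] yaw 303.86
0.79 186.39777869189635 126.92266556972439 4862
wrist short_tube cost 0.011201 xy [0.3289 0.2182] yaw 60.67
wrist short_tube cost 0.000893 xy [0.3246 0.2103] yaw 240.95
0.57 51.24725164901059 370.08834699180494 5003
wrist short_tube cost 0.007359 xy [0.4373 0.4374] yaw 117.00
wrist short_tube cost 0.001152 xy [0.439 0.433] yaw 294.33
```

View pics/w8.png

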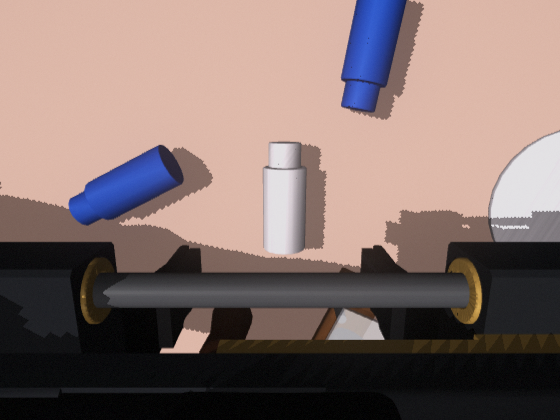

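```bash
python3 - <<'E'
from go import *
delta([.4532,.2835],-.0115,34.1)
E
python3 -m pendant '[[75,[25,-4,6],[0.004,0,0]],[75,[60,-4,6],[0.004,0,0]],[75,[95,-4,6],[0.004,0,0]],[75,[130,-4,6],[0.004,0,0]],[75,[160,-4,6],[0.004,0,0]],[75,[177,-4,6],[0.004,0,0]],[75,[183,-4,6],[0.004,0,0]],[75,[183,-4,6],[0.004,0,0]],[75,[183,-4,6],[0.004,0,0]],[75,[183,-4,6],[0.004,0,0]]]'
python3 - <<'E'
from go import *
delta([.4532,.2835],-.0115,34.1)
E
```

```text
tgt [ 0.4532  0.2835 -0.0115] shift mm [185.3  -2.8   2.7] turn [-0.0015 -0.0001  0.0004] | now [0.4494 0.2844 0.1738] jaw 34.02 t 22.77 F [ 0.1  0.2 -0.1] q [-55.   5.  21. 103.  -2.  73.   0.] w 75.3
time_s: 23.6
tool_pos: [0.4571, 0.2867, -0.0074]
tool_rot: [3.7, 89.8, 37.6]
force: [-0.5, 0.3, -0.1]
grip_width: 0.075
tgt [ 0.4532  0.2835 -0.0115] shift mm [ 4.1 -0.5 -5. ] turn [-0.0028  0.0031 -0.0002] | now [ 0.4571  0.2867 -0.0074] jaw 33.94 t 23.6 F [-0.5  0.3 -0.1] q [-53.  17.  20. 112.  -7.  52.   5.] w 75.0
```

```bash
python3 -m pendant '[[75,[2,0,-2],[0,0,0]],[75,[3,0,-4],[0,0,0]],[30,[3,0,-4],[0,0,0]],[30,[3,0,-4],[0,0,0]],[30,[3,0,-4],[0,0,0]],[30,[3,0,-4],[0,0,0]],[30,[3,0,-4],[0,0,0]],[30,[3,0,-4],[0,0,0]],[30,[3,0,-4],[0,0,0]],[30,[3,0,-4],[0,0,0]]]' 25; python3 -m pendant '[[30,[0,0,0],[0,0,0]],[30,[0,0,0],[0,0,0]],[30,[0,0,0],[0,0,0]]]'
```

```text
time_s: 24.43
tool_pos: [0.4523, 0.284, -0.012]
tool_rot: [1.9, 90.0, 35.9]
force: [1.0, 0.9, -0.4]
grip_width: 0.0393
time_s: 24.68
tool_pos: [0.4523, 0.284, -0.012]
tool_rot: [1.0, 90.0, 34.9]
force: [-0.4, 0.9, -0.8]
grip_width: 0.0392
```

```bash
python3 -m pendant '[[30,[-15,0,0],[0,0,0]],[30,[-45,0,0],[0,0,0]],[30,[-80,0,0],[0,0,0]],[30,[-115,0,0],[0,0,0]],[30,[-150,0,0],[0,0,0]],[30,[-180,0,0],[0,0,0]],[30,[-190,0,0],[0,0,0]],[30,[-190,0,0],[0,0,0]]]'
python3 - <<'E'
from go import *
delta([.56,.02],.175,49)
E
```

```text
time_s: 25.35
tool_pos: [0.4536, 0.2848, 0.1806]
tool_rot: [9.2, 89.7, 43.1]
force: [0.5, -0.3, -2.3]
grip_width: 0.0395
tgt [0.56  0.02  0.175] shift mm [   5.  -279.1  -59.8] turn [-2.622e-01  5.200e-03 -2.000e-04] | now [0.4536 0.2848 0.1806] jaw 33.98 t 25.35 F [ 0.5 -0.3 -2.3] q [-55.   5.  21. 102.  -2.  73.   1.] w 39.5
```

```bash
python3 -m pendant '[[30,[0,-30,-7],[-0.04,0,0]],[30,[0,-70,-15],[-0.09,0,0]],[30,[0,-109,-23],[-0.13,0,0]],[30,[0,-148,-32],[-0.17,0,0]],[30,[0,-187,-40],[-0.21,0,0]],[30,[0,-226,-49],[-0.26,0,0]],[30,[0,-265,-57],[-0.26,0,0]],[30,[0,-279,-60],[-0.26,0,0]]]'
python3 - <<'E'
from go import *
delta([.50,-.24],.175,64)
E
```

```text
time_s: 26.02
tool_pos: [0.5581, 0.0109, 0.1754]
tool_rot: [-165.4, 89.7, -116.9]
force: [0.2, -0.6, -1.3]
grip_width: 0.0392
tgt [ 0.5   -0.24   0.175] shift mm [   1.8 -123.  -226.2] turn [-0.2719 -0.0056  0.0007] | now [0.5581 0.0109 0.1754] jaw 48.42 t 26.02 F [ 0.2 -0.6 -1.3] q [-36.   9.  35.  99.  -5.  74.  49.] w 39.2
```

```bash
python3 -m pendant '[[30,[0,-18,-33],[-0.04,0,0]],[30,[0,-36,-67],[-0.08,0,0]],[30,[0,-55,-101],[-0.12,0,0]],[30,[0,-73,-135],[-0.16,0,0]],[30,[0,-92,-169],[-0.2,0,0]],[30,[0,-110,-203],[-0.24,0,0]],[30,[0,-120,-222],[-0.27,0,0]],[30,[0,-123,-226],[-0.27,0,0]],[30,[0,-123,-226],[-0.27,0,0]]]'
python3 - <<'E'
from go import *
delta([.50,-.24],-.012,64)
E
```

```text
time_s: 26.77
tool_pos: [0.5001, -0.234, 0.1757]
tool_rot: [115.7, 89.8, 179.7]
force: [-0.5, 0.8, -1.8]
grip_width: 0.0394
tgt [ 0.5   -0.24  -0.012] shift mm [187.7  -3.1  -5.1] turn [ 0.001  -0.0016 -0.0034] | now [ 0.5001 -0.234   0.1757] jaw 64.06 t 26.77 F [-0.5  0.8 -1.8] q [-18.   9.  45. 100.  -6.  74.  92.] w 39.4
```

```bash
python3 -m pendant '[[30,[25,0,0],[0,0,0]],[30,[60,0,0],[0,0,0]],[30,[95,0,0],[0,0,0]],[30,[130,0,0],[0,0,0]],[30,[155,0,0],[0,0,0]],[30,[172,0,0],[0,0,0]],[30,[180,0,0],[0,0,0]],[30,[183,0,0],[0,0,0]],[30,[183,0,0],[0,0,0]],[30,[183,0,0],[0,0,0]]]'
python3 - <<'E'
from go import *
delta([.50,-.24],-.012,64)
E
```

```text
time_s: 27.6
tool_pos: [0.5033, -0.2319, -0.0043]
tool_rot: [-69.5, 89.9, -5.1]
force: [0.3, -0.5, -1.1]
grip_width: 0.0393
tgt [ 0.5   -0.24  -0.012] shift mm [ 7.7 -0.5 -8.8] turn [0.0067 0.0005 0.0012] | now [ 0.5033 -0.2319 -0.0043] jaw 64.39 t 27.6 F [ 0.3 -0.5 -1.1] q [-13.  22.  41. 110. -17.  54. 101.] w 39.3
```

```bash
python3 -m pendant '[[30,[2,0,0],[0,0,0]],[30,[3,0,0],[0,0,0]],[30,[3,0,0],[0,0,0]],[30,[3,0,0],[0,0,0]]]';  python3 -m pendant '[[30,[1,0,0],[0,0,0]],[30,[1,0,0],[0,0,0]],[30,[1,0,0],[0,0,0]]]'
```

```text
time_s: 27.93
tool_pos: [0.5028, -0.2322, -0.0076]
tool_rot: [-60.2, 89.9, 4.1]
force: [-0.2, -0.5, -0.8]
grip_width: 0.0391
time_s: 28.18
tool_pos: [0.5024, -0.2322, -0.009]
tool_rot: [-17.6, 90.0, 46.8]
force: [-0.6, 0.5, -1.8]
grip_width: 0.0392
```

```bash
python3 -m pendant '[[30,[1,0,0],[0,0,0]],[30,[2,0,0],[0,0,0]],[30,[2,0,0],[0,0,0]],[30,[2,0,0],[0,0,0]]]';  python3 -m pendant '[[30,[1,0,0],[0,0,0]],[30,[1,0,0],[0,0,0]],[30,[1,0,0],[0,0,0]]]'
```

```text
time_s: 28.52
tool_pos: [0.5023, -0.2322, -0.0112]
tool_rot: [102.3, 90.0, 166.7]
force: [0.1, -0.4, -1.5]
grip_width: 0.0391
time_s: 28.77
tool_pos: [0.5026, -0.2322, -0.012]
tool_rot: [-76.5, 90.0, -12.2]
force: [-0.1, 0.2, -1.0]
grip_width: 0.0395
```

```bash
python3 -m pendant '[[44,[0,0,0],[0,0,0]],[50,[0,0,0],[0,0,0]],[60,[0,0,0],[0,0,0]],[70,[0,0,0],[0,0,0]],[75,[0,0,0],[0,0,0]],[75,[0,0,0],[0,0,0]],[75,[-20,0,0],[0,0,0]],[75,[-55,0,0],[0,0,0]],[75,[-85,0,0],[0,0,0]],[75,[-85,0,0],[0,0,0]]]'
python3 - <<'E'
from go import *
from fit import fitcyl
rackpose()
c=shot('wrist','w9.png')
for m in models.masks_of('wrist','short_tube'):
    v,u=np.where(m['pixels']);print(round(m['confidence'],2),v.mean(),u.mean(),len(v))
    fitcyl('wrist',c,'short_tube',(v.mean(),u.mean()),.10,np.radians(154))
E
```

```text
time_s: 29.6
tool_pos: [0.5063, -0.2343, 0.0787]
tool_rot: [-77.8, 89.4, -13.5]
force: [1.7, -0.0, 0.3]
grip_width: 0.0747
rack x,y,z mm [ 294.6 -148.4   78.7] jaw 64.31 tilt x [ 0.01  -0.002 -1.   ] F rack [0.3 1.7 0.3] w 74.7 t 29.6
0.87 206.0056854890813 280.82310376017574 7739
wrist short_tube cost 0.001317 xy [ 0.4998 -0.231 ] yaw 154.46
wrist short_tube cost 0.013698 xy [ 0.5053 -0.2336] yaw 334.62
```

View pics/w9.png

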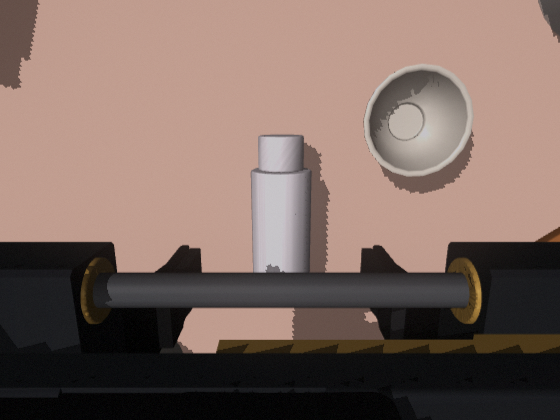

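```bash
python3 -m pendant '[[75,[-10,0,0],[0.12,0,0]],[75,[-20,0,0],[0.24,0,0]],[75,[-20,0,0],[0.36,0,0]],[75,[-20,0,0],[0.48,0,0]],[75,[-20,0,0],[0.6,0,0]],[75,[-20,0,0],[0.72,0,0]],[75,[-20,0,0],[0.84,0,0]],[75,[-20,0,0],[0.96,0,0]],[75,[-20,0,0],[1.08,0,0]],[75,[-20,0,0],[1.2,0,0]]]'; python3 -m pendant '[[75,[0,0,0],[0.12,0,0]],[75,[0,0,0],[0.24,0,0]],[75,[0,0,0],[0.36,0,0]],[75,[0,0,0],[0.48,0,0]],[75,[0,0,0],[0.6,0,0]],[75,[0,0,0],[0.72,0,0]],[75,[0,0,0],[0.84,0,0]],[75,[0,0,0],[0.96,0,0]],[75,[0,0,0],[1.08,0,0]],[75,[0,0,0],[1.2,0,0]]]'
python3 - <<'E'
from go import *
delta([.5025,-.2323],.02,154.5+90-360)
E
```

```text
time_s: 30.58
tool_pos: [0.5011, -0.2317, 0.0912]
tool_rot: [177.1, 89.8, 172.3]
force: [-0.5, 0.2, 0.4]
grip_width: 0.0752
time_s: 31.42
tool_pos: [0.5012, -0.2317, 0.0913]
tool_rot: [-107.6, 89.8, 178.9]
force: [0.6, -0.2, -0.1]
grip_width: 0.0749
tgt [ 0.5025 -0.2323  0.02  ] shift mm [71.3  1.2  1. ] turn [7.329e-01 2.000e-04 3.100e-03] | now [ 0.5012 -0.2317  0.0913] jaw -73.51 t 31.42 F [ 0.6 -0.2 -0.1] q [-34.  22.  68. 107. -22.  67. -32.] w 74.9
```

```bash
python3 -m pendant '[[75,[0,1,1],[0.12,0,0]],[75,[0,1,1],[0.24,0,0]],[75,[0,1,1],[0.36,0,0]],[75,[0,1,1],[0.48,0,0]],[75,[0,1,1],[0.6,0,0]],[75,[0,1,1],[0.733,0,0]],[75,[0,1,1],[0.733,0,0]],[75,[0,1,1],[0.733,0,0]]]'
python3 - <<'E'
from go import *
delta([.5025,-.2323],-.012,154.5+90-360)
E
```

```text
time_s: 32.08
tool_pos: [0.5028, -0.2325, 0.0918]
tool_rot: [-68.0, 89.9, 177.0]
force: [-0.1, 0.3, 0.9]
grip_width: 0.0748
tgt [ 0.5025 -0.2323 -0.012 ] shift mm [ 1.038e+02 -1.000e-01 -2.000e-01] turn [0.0087 0.0008 0.002 ] | now [ 0.5028 -0.2325  0.0918] jaw -115.0 t 32.08 F [-0.1  0.3  0.9] q [-35.  23.  70. 106. -24.  67. -73.] w 74.8
```

```bash
python3 -m pendant '[[75,[20,0,0],[0.009,0,0]],[75,[45,0,0],[0.009,0,0]],[75,[70,0,0],[0.009,0,0]],[75,[90,0,0],[0.009,0,0]],[75,[98,0,0],[0.009,0,0]],[75,[98,0,0],[0.009,0,0]],[75,[98,0,0],[0.009,0,0]]]'
python3 - <<'E'
from go import *
delta([.5025,-.2323],-.012,154.5+90-360)
E
```

```text
time_s: 32.67
tool_pos: [0.5035, -0.2332, -0.0049]
tool_rot: [-25.2, 90.0, -140.8]
force: [-0.2, -1.1, 0.6]
grip_width: 0.0748
tgt [ 0.5025 -0.2323 -0.012 ] shift mm [ 7.1 -1.3 -0.4] turn [-0.0022  0.0005  0.0003] | now [ 0.5035 -0.2332 -0.0049] jaw -115.63 t 32.67 F [-0.2 -1.1  0.6] q [-28.  30.  62. 111. -32.  58. -68.] w 74.8
```

```bash
python3 -m pendant '[[75,[4,0,0],[0,0,0]],[75,[7,0,0],[0,0,0]],[30,[7,0,0],[0,0,0]],[30,[7,0,0],[0,0,0]],[30,[7,0,0],[0,0,0]],[30,[7,0,0],[0,0,0]],[30,[7,0,0],[0,0,0]],[30,[7,0,0],[0,0,0]],[30,[7,0,0],[0,0,0]],[30,[7,0,0],[0,0,0]]]' 25; python3 -m pendant '[[30,[0,0,0],[0,0,0]],[30,[0,0,0],[0,0,0]]]';python3 -m pendant '[[30,[-15,0,0],[0,0,0]],[30,[-45,0,0],[0,0,0]],[30,[-80,0,0],[0,0,0]],[30,[-115,0,0],[0,0,0]],[30,[-145,0,0],[0,0,0]],[30,[-165,0,0],[0,0,0]],[30,[-165,0,0],[0,0,0]],[30,[-165,0,0],[0,0,0]]]';  python3 - <<'E'
from go import *
delta(rk(.085),.155,9.45)
E
```

```text
time_s: 33.5
tool_pos: [0.5037, -0.2329, -0.012]
tool_rot: [130.4, 90.0, 14.7]
force: [-0.5, -0.7, 0.4]
grip_width: 0.0396
time_s: 33.67
tool_pos: [0.5037, -0.2329, -0.012]
tool_rot: [141.2, 90.0, 25.5]
force: [0.7, 0.3, 1.0]
grip_width: 0.0395
time_s: 34.33
tool_pos: [0.5041, -0.233, 0.1541]
tool_rot: [133.8, 89.8, 18.1]
force: [-0.3, 0.6, -3.4]
grip_width: 0.0398
tgt [ 0.6183 -0.0031  0.155 ] shift mm [  -0.4    3.3 -256.6] turn [-2.184e+00  1.100e-03 -3.200e-03] | now [ 0.5041 -0.233   0.1541] jaw -115.68 t 34.33 F [-0.3  0.6 -3.4] q [-37.  16.  69. 102. -16.  72. -79.] w 39.8
```

```bash
python3 -m pendant '[[30,[0,0,-10],[-0.11,0,0]],[30,[0,0,-30],[-0.22,0,0]],[30,[0,1,-50],[-0.33,0,0]],[30,[0,1,-70],[-0.44,0,0]],[30,[0,1,-90],[-0.55,0,0]],[30,[0,2,-110],[-0.66,0,0]],[30,[0,2,-130],[-0.77,0,0]],[30,[0,2,-150],[-0.88,0,0]],[30,[0,2,-170],[-1,0,0]],[30,[0,2,-180],[-1.1,0,0]]]'
python3 - <<'E'
from go import *
delta(rk(.085),.155,9.45)
E
```

```text
time_s: 35.17
tool_pos: [0.5829, -0.0679, 0.1505]
tool_rot: [-140.5, 89.8, 167.3]
force: [0.4, 0.8, -1.6]
grip_width: 0.0396
tgt [ 0.6183 -0.0031  0.155 ] shift mm [ -4.6  67.6 -29.5] turn [-1.0751e+00 -4.1000e-03  6.0000e-04] | now [ 0.5829 -0.0679  0.1505] jaw -52.15 t 35.17 F [ 0.4  0.8 -1.6] q [-39.  17.  51.  98. -14.  72. -37.] w 39.6
```

```bash
python3 -m pendant '[[30,[-4,7,-3],[-0.11,0,0]],[30,[-4,14,-6],[-0.22,0,0]],[30,[-4,24,-10],[-0.33,0,0]],[30,[-4,34,-15],[-0.44,0,0]],[30,[-4,44,-19],[-0.55,0,0]],[30,[-4,52,-23],[-0.66,0,0]],[30,[-4,60,-26],[-0.77,0,0]],[30,[-4,66,-29],[-0.88,0,0]],[30,[-4,66,-29],[-1,0,0]],[30,[-4,66,-29],[-1.075,0,0]]]'; python3 -m pendant '[[30,[0,0,0],[0,0,0]],[30,[0,0,0],[0,0,0]]]'
python3 - <<'E'
from go import *
c=optics.read_camera('wrist'); W=cloud(c); p,r,o=cur()
T=r.inv().apply((W.reshape(-1,3)-p))*1e3
for y0 in range(-60,90,10):
    k=(abs(T[:,2])<14)&(T[:,1]>y0)&(T[:,1]<y0+10)&(T[:,0]>-70)&(T[:,0]<-20)
    if k.sum()>10:
        q=T[k]; print(y0,k.sum(),np.round(np.percentile(q[:,0],3),1),np.round(np.median(q[:,2]),1), np.round(q[:,1].max(),1))
rackpose(); delta(rk(.085,-.0005),.06,9.45)
E
```

```text
time_s: 36.0
tool_pos: [0.6168, -0.0077, 0.1543]
tool_rot: [178.8, 89.7, -171.9]
force: [0.2, -0.6, -2.6]
grip_width: 0.0392
time_s: 36.17
tool_pos: [0.6171, -0.0086, 0.1551]
tool_rot: [178.8, 89.8, -172.4]
force: [-0.7, 0.9, -2.1]
grip_width: 0.0398
-30 69 -49.0 9.7 -20.0
-20 1410 -51.8 0.1 -10.0
-10 661 -52.0 -0.3 -4.2
0 91 -49.8 8.7 10.0
10 1684 -51.9 -0.1 20.0
20 1797 -51.9 0.1 30.0
30 1874 -52.0 0.1 40.0
40 1897 -51.8 0.1 46.2
rack x,y,z mm [ 90.3  -1.8 155.5] jaw 8.78 tilt x [-0.003 -0.    -1.   ] F rack [ 0.2 -0.6 -1.8] w 39.2 t 36.22
tgt [ 0.6178 -0.0032  0.06  ] shift mm [95.5  5.3  1.5] turn [-0.0116 -0.0026 -0.    ] | now [ 0.6174 -0.0087  0.1555] jaw 8.78 t 36.22 F [-0.6 -0.3 -1.8] q [-33.  19.  39.  93. -12.  73.  17.] w 39.2
```

```bash
python3 -m pendant '[[30,[20,5,1],[-0.012,0,0]],[30,[50,5,1],[-0.012,0,0]],[30,[80,5,1],[-0.012,0,0]],[30,[105,5,1],[-0.012,0,0]],[30,[125,5,1],[-0.012,0,0]],[30,[135,5,1],[-0.012,0,0]],[30,[138,5,1],[-0.012,0,0]],[30,[138,5,1],[-0.012,0,0]],[30,[138,5,1],[-0.012,0,0]]]'
python3 - <<'E'
from go import *
rackpose(); delta(rk(.085,-.0005),.013,9.45)
E
```

```text
time_s: 36.97
tool_pos: [0.6195, -0.0035, 0.0201]
tool_rot: [-8.8, 89.9, 0.8]
force: [-0.0, -0.8, -1.8]
grip_width: 0.0393
rack x,y,z mm [85.5  1.2 20.1] jaw 9.59 tilt x [ 0.002  0.    -1.   ] F rack [ 0.8 -0.2 -1.8] w 39.3 t 36.97
tgt [ 0.6178 -0.0032  0.013 ] shift mm [ 7.1  0.5 -1.7] turn [0.0025 0.0019 0.0003] | now [ 0.6195 -0.0035  0.0201] jaw 9.59 t 36.97 F [-0.  -0.8 -1.8] q [-31.  26.  36. 100. -18.  59.  21.] w 39.3
```

```bash
python3 -m pendant '[[30,[3,0,-1],[0,0,0]],[30,[5,0,-1],[0,0,0]],[30,[6,0,-1],[0,0,0]],[30,[6,0,-1],[0,0,0]],[30,[6,0,-1],[0,0,0]]]'; python3 -m pendant '[[30,[1,0,0],[0,0,0]],[30,[2,0,0],[0,0,0]],[30,[2,0,0],[0,0,0]],[30,[2,0,0],[0,0,0]]]'; python3 -c "
from go import *
rackpose()"
```

```text
time_s: 37.38
tool_pos: [0.6177, -0.0034, 0.0132]
tool_rot: [15.7, 90.0, 25.4]
force: [-0.3, -0.0, -2.3]
grip_width: 0.0392
time_s: 37.72
tool_pos: [0.618, -0.0034, 0.0113]
tool_rot: [-2.0, 89.9, 7.7]
force: [1.0, -0.3, -1.3]
grip_width: 0.0397
rack x,y,z mm [85.2 -0.3 11.3] jaw 9.62 tilt x [ 0.001  0.    -1.   ] F rack [ 0.5  0.9 -1.3] w 39.7 t 37.72
```

Contact has begun (force dropped to about -1.3 N). Releasing and lifting.

```bash
python3 -m pendant '[[44,[0,0,0],[0,0,0]],[48,[0,0,0],[0,0,0]],[56,[0,0,0],[0,0,0]],[64,[0,0,0],[0,0,0]],[64,[0,0,0],[0,0,0]],[64,[-10,0,0],[0,0,0]],[64,[-40,0,0],[0,0,0]],[64,[-75,0,0],[0,0,0]],[64,[-100,0,0],[0,0,0]],[64,[-100,0,0],[0,0,0]]]'
python3 - <<'E'
from go import *
c=shot('wrist','w10.png'); W=cloud(c).reshape(-1,3); d=W[:,:2]-O; x=d@D; y=d@E_
k=(W[:,2]>.045)&(W[:,2]<.07)&(x>-.05)&(x<.19)&(abs(y)<.03)
for a in np.arange(-.04,.18,.02):
    q=k&(x>a)&(x<a+.02)
    if q.sum()>20: print(round(a,2),q.sum(),np.round(np.percentile(y[q],[1,50,99])*1e3,1),np.round(np.percentile(W[q,2],97)*1e3,1),np.round([x[q].min()*1e3,x[q].max()*1e3]))
rackpose()
delta(rk(.170,-.0003),.12,9.45)
E
```

```text
time_s: 38.55
tool_pos: [0.6217, -0.004, 0.1179]
tool_rot: [-2.3, 89.4, 7.3]
force: [0.1, -0.3, 0.8]
grip_width: 0.0638
-0.02 455 [-18.2  -0.7  17.3] 60.1 [-6. -0.]
0.0 1212 [-14.6  -0.7  13.8] 58.5 [ 0. 17.]
0.02 145 [-18.9  -0.1  17.5] 62.2 [39. 40.]
0.04 1709 [-19.4  -0.7  18.3] 63.4 [40. 60.]
0.06 1609 [-19.8  -0.8  18.7] 63.5 [60. 80.]
0.08 1516 [-19.4  -0.5  18.3] 63.4 [ 80. 100.]
0.1 1252 [-19.8  -0.2  18.6] 63.5 [100. 120.]
0.12 267 [-14.2  -0.2  13.9] 58.5 [120. 128.]
rack x,y,z mm [ 85.9   1.8 115.2] jaw 9.61 tilt x [ 0.007  0.001 -1.   ] F rack [-0.1 -0.6 -1. ] w 63.8 t 38.6
tgt [ 0.6319 -0.087   0.12  ] shift mm [ -4.8 -84.1  -2.3] turn [0.0028 0.0072 0.    ] | now [ 0.6202 -0.0038  0.1152] jaw 9.61 t 38.6 F [-0.6  0.  -1. ] q [-33.  20.  38.  95. -13.  69.  18.] w 63.8
```

View pics/w10.png

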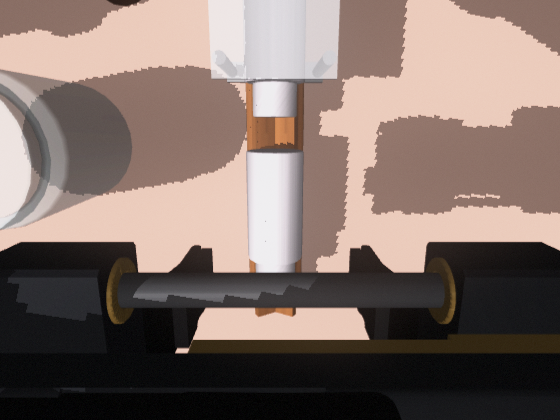

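```bash
python3 -m pendant '[[0,[0,-35,0],[0,0,0]],[0,[0,-65,-2],[0,0,0]],[0,[0,-80,-2],[0,0,0]],[0,[0,-80,-2],[0,0,0]],[0,[0,-80,-2],[0,0,0]],[0,[0,-80,-2],[0,0,0]],[0,[30,-80,-2],[0,0,0]],[0,[60,-80,-2],[0,0,0]],[0,[80,-80,-2],[0,0,0]],[0,[86,-80,-2],[0,0,0]]]' 20; python3 -m pendant '[[0,[0,0,0],[0,0,0]],[0,[0,0,0],[0,0,0]],[0,[0,0,0],[0,0,0]]]'; python3 -c "
from go import *
rackpose(); delta(rk(.165,-.0005),.014,9.45)"
```

```text
time_s: 39.43
tool_pos: [0.626, -0.0796, 0.0208]
tool_rot: [158.7, 89.6, 168.5]
force: [-1.2, 0.3, -0.5]
grip_width: 0.0058
time_s: 39.68
tool_pos: [0.6303, -0.0823, 0.0267]
tool_rot: [-7.1, 89.8, 2.5]
force: [0.4, -0.1, 0.9]
grip_width: 0.0004
rack x,y,z mm [165.1  -1.1  26.7] jaw 9.67 tilt x [ 0.003  0.    -1.   ] F rack [0.2 0.4 0.9] w 0.4 t 39.68
tgt [ 0.6309 -0.0821  0.014 ] shift mm [12.7  0.1  0.5] turn [0.0038 0.0028 0.0003] | now [ 0.6303 -0.0823  0.0267] jaw 9.67 t 39.68 F [ 0.4 -0.1  0.9] q [-24.  28.  37.  97. -19.  61.  29.] w 0.4
```

```bash
python3 -m pendant '[[0,[6,0,0],[0,0,0]],[0,[12,0,0],[0,0,0]],[0,[12,0,0],[0,0,0]],[0,[12,4,0],[0,0,0]],[0,[12,8,0],[0,0,0]],[0,[12,12,0],[0,0,0]],[0,[12,16,0],[0,0,0]],[0,[12,21,0],[0,0,0]],[0,[12,26,0],[0,0,0]],[0,[12,31,0],[0,0,0]]]'; python3 -c "
from go import *
rackpose()"; python3 -m pendant '[[0,[0,4,0.5],[0,0,0]],[0,[0,8,0.5],[0,0,0]],[0,[0,12,0.5],[0,0,0]],[0,[0,16,0.5],[0,0,0]],[0,[0,20,0.5],[0,0,0]],[0,[0,24,0.5],[0,0,0]],[0,[0,28,0.5],[0,0,0]],[0,[0,32,0.5],[0,0,0]],[0,[0,34,0.5],[0,0,0]]]'; python3 -c "
from go import *
rackpose()"
```

```text
time_s: 40.52
tool_pos: [0.6239, -0.0517, 0.0131]
tool_rot: [-28.9, 90.0, -19.3]
force: [-1.0, -1.7, -0.0]
grip_width: 0.0005
rack x,y,z mm [133.8  -2.4  13.1] jaw 9.63 tilt x [ 0.001 -0.    -1.   ] F rack [ 1.6 -1.2 -0. ] w 0.5 t 40.52
time_s: 41.27
tool_pos: [0.6184, -0.0179, 0.013]
tool_rot: [142.3, 90.0, 151.9]
force: [-0.4, -2.5, 1.2]
grip_width: 0.0004
rack x,y,z mm [99.6 -2.2 13. ] jaw 9.65 tilt x [-0.  0. -1.] F rack [ 2.4 -0.8  1.2] w 0.4 t 41.27
```

Now slow steps to the end, watching the force.

```bash
python3 -m pendant '[[0,[0,1,1],[0,0,0]],[0,[0,2,1],[0,0,0]],[0,[0,3,1],[0,0,0]],[0,[0,4,1],[0,0,0]],[0,[0,5,1],[0,0,0]],[0,[0,6,1],[0,0,0]],[0,[0,7,1],[0,0,0]],[0,[0,8,1],[0,0,0]]]'; python3 -c "
from go import *
rackpose()"; python3 -m pendant '[[0,[0,1,0],[0,0,0]],[0,[0,2,0],[0,0,0]],[0,[0,2,0],[0,0,0]]]'; python3 -c "
from go import *
rackpose()"
```

```text
time_s: 41.93
tool_pos: [0.6182, -0.0103, 0.0129]
tool_rot: [73.5, 90.0, 83.1]
force: [-1.4, -3.4, 1.1]
grip_width: 0.0004
rack x,y,z mm [92.  -1.2 12.9] jaw 9.62 tilt x [ 0.  0. -1.] F rack [ 3.1 -2.   1.1] w 0.4 t 41.93
time_s: 42.18
tool_pos: [0.6179, -0.0079, 0.0129]
tool_rot: [88.5, 90.0, 98.2]
force: [-0.1, -2.5, 0.5]
grip_width: 0.0007
rack x,y,z mm [89.7 -1.2 12.9] jaw 9.65 tilt x [-0.  0. -1.] F rack [ 2.5 -0.5  0.5] w 0.7 t 42.18
```

```bash
for i in 1 ; do python3 -m pendant '[[0,[0,0.5,0],[0,0,0]],[0,[0,1,0],[0,0,0]],[0,[0,1,0],[0,0,0]]]'; done; python3 -c "
from go import *
rackpose()"; python3 -m pendant '[[0,[0,0.5,0],[0,0,0]],[0,[0,1,0],[0,0,0]],[0,[0,1,0],[0,0,0]]]'; python3 -c "
from go import *
rackpose()";python3 -m pendant '[[0,[0,0.5,0],[0,0,0]],[0,[0,1,0],[0,0,0]],[0,[0,1,0],[0,0,0]]]'; python3 -c "
from go import *
rackpose()"
```

```text
time_s: 42.43
tool_pos: [0.6177, -0.0071, 0.0129]
tool_rot: [67.6, 90.0, 77.3]
force: [-0.9, -2.4, 0.8]
grip_width: 0.0002
rack x,y,z mm [88.9 -1.2 12.9] jaw 9.64 tilt x [ 0.  0. -1.] F rack [ 2.2 -1.3  0.8] w 0.2 t 42.43
time_s: 42.68
tool_pos: [0.6175, -0.0062, 0.0129]
tool_rot: [77.1, 90.0, 86.8]
force: [-1.4, -2.9, 0.2]
grip_width: 0.0006
rack x,y,z mm [87.9 -1.2 12.9] jaw 9.64 tilt x [ 0.  0. -1.] F rack [ 2.6 -1.8  0.2] w 0.6 t 42.68
time_s: 42.93
tool_pos: [0.6175, -0.0056, 0.0129]
tool_rot: [-59.0, 90.0, -49.4]
force: [-1.1, -3.7, -0.5]
grip_width: 0.0005
rack x,y,z mm [87.3 -1.2 12.9] jaw 9.63 tilt x [ 0. -0. -1.] F rack [ 3.4 -1.7 -0.5] w 0.5 t 42.93
```

```bash
python3 -m pendant '[[0,[0,0.5,0],[0,0,0]],[0,[0,1,0],[0,0,0]],[0,[0,1,0],[0,0,0]]]'; python3 -c "
from go import *
rackpose()"; python3 -m pendant '[[0,[0,0.5,0],[0,0,0]],[0,[0,1,0],[0,0,0]],[0,[0,1,0],[0,0,0]]]'; python3 -c "
from go import *
rackpose()"
```

```text
time_s: 43.18
tool_pos: [0.6173, -0.0056, 0.0129]
tool_rot: [-83.2, 89.9, -73.6]
force: [-0.1, -5.4, -1.0]
grip_width: 0.0005
rack x,y,z mm [87.3 -1.3 12.9] jaw 9.59 tilt x [ 0.    -0.001 -1.   ] F rack [ 5.3 -0.9 -1. ] w 0.5 t 43.18
time_s: 43.43
tool_pos: [0.6172, -0.0057, 0.013]
tool_rot: [-84.9, 89.9, -75.4]
force: [0.7, -6.4, -1.8]
grip_width: 0.0004
rack x,y,z mm [87.3 -1.5 13. ] jaw 9.56 tilt x [ 0.001 -0.002 -1.   ] F rack [ 6.4 -0.4 -1.8] w 0.4 t 43.43
```

Position has stopped at 87.3 (predicted about 88) while the force rises. One slightly firmer push to confirm, then retreat.

```bash
python3 -m pendant '[[0,[0,1,0],[0,0,0]],[0,[0,2,0],[0,0,0]],[0,[0,3,0],[0,0,0]],[0,[0,3,0],[0,0,0]],[0,[0,3,0],[0,0,0]]]'; python3 -c "
from go import *
rackpose()"; python3 -m pendant '[[0,[0,0,0],[0,0,0]],[0,[0,-4,0],[0,0,0]],[0,[0,-10,0],[0,0,0]],[0,[0,-25,0],[0,0,0]],[0,[0,-40,0],[0,0,0]],[0,[-30,-45,0],[0,0,0]],[0,[-70,-45,0],[0,0,0]],[0,[-110,-45,0],[0,0,0]],[0,[-130,-45,0],[0,0,0]],[0,[-130,-45,0],[0,0,0]]]'
python3 - <<'E'
from go import *
c=shot('wrist','w11.png'); W=cloud(c).reshape(-1,3); d=W[:,:2]-O; x=d@D; y=d@E_
k=(W[:,2]>.045)&(W[:,2]<.07)&(x>-.05)&(x<.19)&(abs(y)<.03)
for a in np.arange(-.04,.18,.02):
    q=k&(x>a)&(x<a+.02)
    if q.sum()>20: print(round(a,2),q.sum(),np.round(np.percentile(W[q,2],97)*1e3,1),np.round([x[q].min()*1e3,x[q].max()*1e3]))
k=(W[:,2]>.07)&(W[:,2]<.082)&(x>-.1)&(x<.01)&(abs(y)<.045)
print('cover',np.percentile(x[k],[99,99.9]) if k.sum() else None)
rackpose()
c=optics.read_camera('scene'); cv2.imwrite('pics/s11.png',cv2.resize(c['image'],(800,600),interpolation=cv2.INTER_CUBIC))
E
```

```text
time_s: 43.85
tool_pos: [0.6171, -0.0057, 0.0131]
tool_rot: [-83.2, 89.7, -73.8]
force: [0.2, -10.7, -1.7]
grip_width: 0.0006
rack x,y,z mm [87.3 -1.6 13.1] jaw 9.46 tilt x [ 0.002 -0.006 -1.   ] F rack [10.6 -1.6 -1.7] w 0.6 t 43.85
time_s: 44.68
tool_pos: [0.6281, -0.0436, 0.1493]
tool_rot: [7.2, 89.4, 16.9]
force: [-0.1, -0.6, -0.0]
grip_width: 0.0006
-0.02 654 63.5 [-10.  -0.]
0.0 1695 63.6 [ 0. 20.]
0.02 1596 63.5 [20. 40.]
0.04 1436 63.4 [40. 60.]
0.06 850 58.4 [60. 76.]
cover [-0.00359625 -0.00339732]
rack x,y,z mm [126.    1.5 146.2] jaw 9.72 tilt x [ 0.006  0.003 -1.   ] F rack [ 0.2  0.3 -0.5] w 0.4 t 44.73
```

View pics/w11.png

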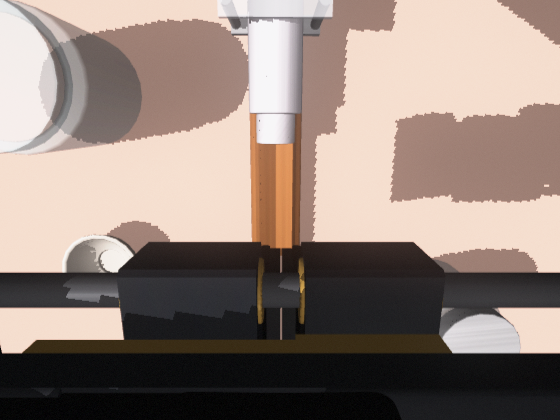

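View pics/s11.png

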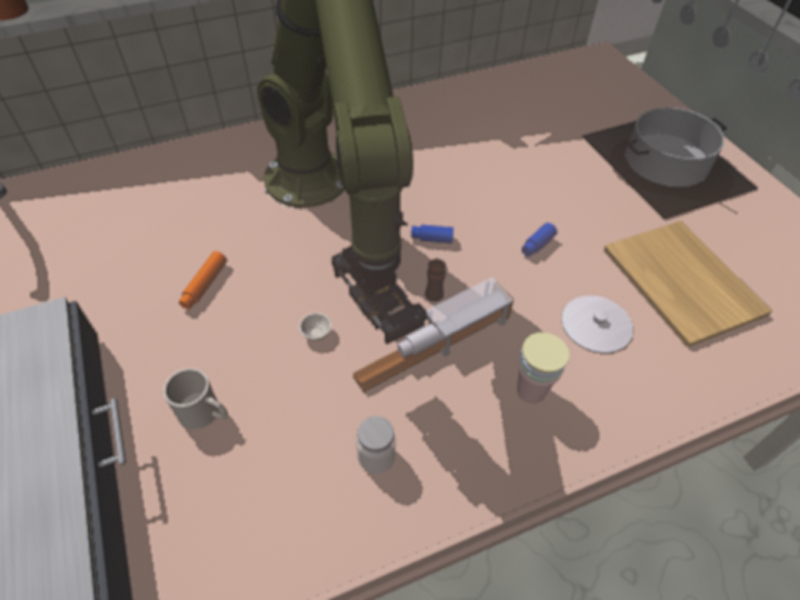

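Both images agree: the short cap ends 79.7 mm past the cover's edge (80 expected), and the bystanders look untouched. Handing in.

```bash
python3 -m pendant '[[0,[0,0,0],[0,0,0]],[0,[0,0,0],[0,0,0]],[0,[0,0,0],[0,0,0]]]'; python3 -c "
from cell import env
print(env.sign_off())"
```

```text
time_s: 45.03
tool_pos: [0.6231, -0.0444, 0.1413]
tool_rot: [167.5, 89.8, 177.1]
force: [0.4, 0.6, -0.7]
grip_width: 0.0005
the job is handed in; nothing more can be done
None
```

Both aluminium tubes are in the rack, and I handed the job in at about 45 s. The long tube went in first and was pushed under the cover. The short one was laid behind it and pushed until the long tube met the end stop. Both caps face the mouth.

**Final checks:**
- **Push:** in the last push the short tube stopped moving while the force rose to about 10.6 N.
- **Position:** the short cap's end lies 79.7 mm past the cover's edge, against 80 mm when both tubes are fully home with no gap.
- **Seating:** the short tube's top is at 63.5 mm, against 63 mm expected. The long tube measured 63.4 mm before it was pushed under the cover; I did not measure it again there.
- **Bystanders:** in the last images the other things on the counter looked as they were. I judged this by eye and did not measure them again. The gripper was clear of everything.

**What failed or disagreed:**
- **Fingertips:** they stood about 38 mm further back than the stated tool frame says. My first two closings on the long tube therefore shut above it without moving it. I corrected the height from the wrist camera's depth image.
- **Short tube:** I estimated the last joint's range was too small to turn it straight round. I set it down once on free counter and gripped it again from the other side.
- **Rack frame:** my estimate was about 1.5 mm off along the groove, so I judged the final position against the cover's edge instead.

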